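# Put the filter cover back on the bench dust extractor

### The arm

A 6-joint arm with a two-finger parallel gripper is mounted at the origin on the work surface. World frame = base frame: x ahead of the robot, y to its left, z up, the work surface at z = 0. Lengths are in m, angles in degrees, forces in N, time in s.
With the tool pointing down it reaches from about 0.375 to 0.9 m from the base axis. Payload 3.1 kg.
Tool frame: the origin (TCP) lies on the centre line of the jaws, within the pads' length; the fingertips stand 17 mm ahead of it and the grasp point (between the pads) lies 2 mm behind it; y points along the fingers, x is the direction in which the jaws open and shut, and the axes are right-handed (so a half turn about y gives the same grasp; the last joint's range is limited). The gripper opens to 87 mm and grips with 3 to 60 N. Pads are 19 mm wide; open, the fingers measure 117 mm over their backs; the gripper's body (75 mm by 190 mm) begins 51 mm behind the grasp point.
Start: joints at [59.616, 30.224, 82.088, -0, 67.689, -10.227], TCP at [0.215, 0.587, 0.24] pointing down, gripper open.
Joint ranges: [-176.69, 176.69], [-43.24, 126.21], [12.49, 139.97], [-82, 262], [0, 151.66], [-163.58, 163.58]. Speed limits (degrees/s): [159.86, 159.86, 180, 180, 180, 180].

### API

Orientations are given as a 3x3 rotation matrix whose columns are the frame's x, y, z axes.
In Python, from rig import read_state, capture, camera_info, hand_in, trace, tip_of gives the robot as it stands.
- The arm moves only by the tool jog_arm, never from a script. Its argument "steps" is a list of rows, each an object with "fingers": the opening in per cent of the stroke, from 0 (shut) to 100 (fully open); "delta_pos": the shift along the world's x, y, z in mm, a list of three; "turn": the turn about the world's z in degrees. A call has 1 to 20 rows; each row is the pose to reach, as a shift and turn from the pose commanded when the call began; what a row does not reach only later rows make up. A row lasts 1/12 s, in which the tool goes at most 41.7 mm and 7.16 degrees, less where a joint would pass 70% of its speed; a pose out of reach is approached as far as the arm can. A call with a gripper value outside its range is refused whole. The fingers move at their own pace and stop on an object; the grip force is fixed at half the most. Time passes only in rows, so rows that repeat a pose let the fingers close. It gives the time, the measured TCP pose, the force and the opening at its end, in the units of the state.
- read_state(): the state, without advancing time (a new reading comes with each control period).
- capture(name): name is "scene" or "top" or "wrist"; returns the picture (480x640x3 uint8, red, green, blue); there is no depth.
- camera_info(name): a dict with "fov_y" (degrees; the focal length in pixels is half the picture's height over the tangent of half this angle, whatever the lens; pixels are square), "cx", "cy" (the principal point, pixels), "view" (4x4, takes a point from world to camera coordinates); the wrist camera has in their place "tool_from_camera" (4x4, takes a point from camera to tool coordinates, whose origin is the TCP and whose axes are the tool frame's). Camera axes: x right, y down, z forward; pixel columns grow to the right and rows downward; lengths in m; the calibration is good to about 2 mm. The wrist camera is an equidistant fisheye: a pixel r from the principal point sees the ray r / f radians off the axis. A picture is of the moment at which its call begins: read the wrist's pose just before it. camera_info takes no time and is no camera call.
- hand_in(): hands the job in, once; it reports no verdict.
Trained networks look in the newest picture that a camera, given by its name, has taken for a name from the list of things; names that differ only in an ending like _2 or _b are one class to them, and where a whole thing is asked for, a point or a joint stands for the part that bears it (a point fixed in the world has none). Each returns a list of dicts, best first, with "confidence" (0 to 1); they miss things now and then, are a little off and sometimes report something else, mostly with a low value. They report only what shows in the picture. A call takes as long as a camera call.
- trace(target, camera): "mask" (480x640 bool, what is visible of it).
- tip_of(target, camera): "position" ([x, y, z] in m, in world coordinates, good to about 4 mm: a listed point, or the origin of a listed thing).
The state is a dict: "time_s": time; "joint_positions": joint angles; "qvel": joint speeds; "tau": joint torques, N m; "position": TCP position; "tcp_rot": TCP orientation; "force": force on the tool from outside, world axes, zero at the start; "moment": the same for the moment, N m; "opening": opening from 0.0 (shut) to 1.0 (fully open).
Only numpy, scipy, OpenCV 4.12 (cv2) and the standard library are available. Lean on these libraries where they do the work, as an engineer would, in place of code of your own. Each camera call takes 0.05 s, during which the arm holds its last target.

### The job

The filter of the small dust extractor on the finishing table has been changed: put its loose cover back over the filter opening. Keeping the top of the cover tilted out, first hook the lip along its lower edge into the slot under the ledge below the opening, then swing the top edge shut so that the cover lies flush on the face, and let go of it. You can lean the cover on the raw soapstone block to change your grip on its handle; leave the canister, emery stone, dividers and coasters where they are.

Things in the scene. Friction and masses are not known exactly. Their poses are not given: they have to be found in the camera images.
- cover: Loose filter cover, bare sheet metal, 0.22-0.34 kg; starts flat, outer face up. Axes: x lower to top edge, y across, z out of the outer face. Origin: middle of lower edge, inner face (14 mm above the table at the start). Plate x 3..128, y -70..70, z 0..5 mm. It lies on its lip and on a stiffener rib (x 100..106, y -50..50), both standing in to z -14. Mass centre x 73, z 9.
- cover_handle (a point): Centre of the cover's bow handle, a dark square bar 12 x 12 mm in section and 100 mm long along the cover's y, at x 115, z 52 mm in the cover's axes (shared). 41 mm clear between bar and plate, 80 mm between its two posts. Grip it square to the plate, or from the top edge with one finger behind the bar; only the latter grip suits the low, steep opening.
- cover_lip (a point): Middle of the free edge of the lip: (2, 0, -14) mm in the cover's axes, which this point shares. The lip is a strip along the lower edge, 4 mm thick (x 0..4), 108 mm wide (y -54..54), standing square inward from the plate to z -14.
- cover_top (a point): Middle of the cover's top edge, on the inner face: (128, 0, 0) mm in the cover's axes, which this point shares.
- opening: Filter opening in the front of the fixed dust extractor. Axes: x up the face (leaning back 12 deg from vertical), y across, z out of the face. Origin: middle of the sill's top, in the plane of the face, 26 mm above the table. Opening x 22..116, y -60..60 mm, free 24 mm deep; flat frame round it (z 0) to x 140, y +-95. Cover home: its axes and origin coincide with these; its weight keeps it shut.
- ledge (a point): Middle of the ledge's lower edge: (12, 0, 0) mm in the opening's axes (shared). The ledge is a bar x 12..22, z -6..0, free room behind. Under it the slot for the lip: 12 mm high, 120 mm wide, floor = sill top (x 0, z -30..10, 190 mm wide, 8 thick). Tilted out 20 deg, the cover enters with its origin 1 to 4 mm above the sill; then it turns about its lower edge.
- extractor: The fixed dust extractor: grey sheet-metal box 190 wide, 175 deep, 163 mm high, dark fan drum on top to 213 mm (92 across, its front 77 mm behind the foot of the face), pleated filter seen in the opening. Origin: centre of its base at table height; the opening looks along its own -x.
- blank: Raw squared soapstone block, loose, 2.2 kg, 120 (its x) x 90 (its y) x 75 mm high; origin: centre of its underside. The cover can be leaned on one of its long top edges at about 45 deg, lip on the table, outer face up, the block's edge touching the inner face just below the rib (near x 92 in the cover's axes).
- canister: Bystander: aluminium canister with ribbed screw lid, 82 mm across, 107 mm high; origin at the centre of its base.
- emery: Bystander: square dark emery stone, 80 x 80 x 32 mm; origin at the centre of its underside.
- dividers: Bystander: steel dividers lying flat, legs 150 mm long along own x, spread 56 mm, 20 mm high at most; origin at the pivot, at table height.
- coaster0: Bystander: lowest of a stack of three round polished soapstone coasters, each 90 mm across, 10 mm thick; origin at the centre of its underside.
- coaster1: Bystander: the middle coaster of the stack.
- coaster2: Bystander: the top coaster of the stack.

How it is judged (in metres and radians):
On the way:
1. the lip is in the slot under the ledge while the top of the cover still stands at least 20 mm out from the face (z of cover_lip in the frame of opening below -0.007 m and x of cover_lip in the frame of opening between -0.004 and 0.014 m and y of cover_lip in the frame of opening between -0.012 and 0.012 m and x of cover_top in the frame of opening above 0.1 m and z of cover_top in the frame of opening above 0.02 m), for 0.1 s.
At the end, for the whole second after the job is handed in: The cover stands shut on the extractor by itself: its lip in the slot under the ledge, reaching at least 9 mm in and within 10 mm of the middle, its top edge within 7 mm of the face, at rest and released (z of cover_lip in the frame of opening below -0.009 m and x of cover_lip in the frame of opening between -0.003 and 0.01 m and y of cover_lip in the frame of opening between -0.01 and 0.01 m and z of cover_top in the frame of opening below 0.007 m and x of cover_top in the frame of opening above 0.118 m and linear speed of cover below 0.02 m/s and contact force between cover and the fingers below 0.1 N); the robot touches nothing.
It fails at once if a bystander (canister, emery stone, dividers, coasters) is shifted by more than 30 mm (distance of any of canister, emery, dividers, coaster0, coaster1, coaster2 from where it was at the start of the episode above 0.03 m).
It also fails if it takes over 51 s, if anything falls off the work surface, if the arm or the gripper's body presses on something with over 40 N, if the wrist force passes 120 N, or if a joint passes its speed limit or range.

## Working session

There is one attempt and no reset: what is moved stays moved. The work goes in short steps, Python scripts to look and compute and a tool call to move; the robot and the scene stay as the last step left them, time stands still between calls to the robot, and variables do not carry over. Pictures are saved under pics/ and viewed, and the job is handed in when it is done.

Besides the shell and the picture viewer there is one more tool, called after "Emit:" as a command line: name --argument value ..., lists and objects as JSON in quotes. jog_arm: Moves the arm, as the interface text tells. Its arguments: {"type":"object","properties":{"steps":{"type":"array","items":{"type":"object","properties":{"fingers":{"type":"number"},"delta_pos":{"type":"array","items":{"type":"number"}},"turn":{"type":"number"}}}}},"required":["steps"]}

```bash
mkdir -p pics; cat > h.py <<'E'
import numpy as np, cv2, json
from rig import *
def save(n,f):
    im=capture(n); cv2.imwrite('pics/'+f,im[:,:,::-1]); return im
def proj(n,p):
    c=camera_info(n); v=np.array(c['view']); q=v[:3,:3]@np.array(p)+v[:3,3]
    f=240/np.tan(np.radians(c['fov_y']/2)); return np.array([c['cx']+f*q[0]/q[2], c['cy']+f*q[1]/q[2]])
E
python3 - <<'E'
from h import *
s=read_state(); print(s['time_s'],s['position'],np.round(s['tcp_rot'],3).tolist(),s['opening'])
for c in ['scene','top']:
    save(c,c+'0.png'); print(c,{k:(np.round(v,3).tolist()) for k,v in camera_info(c).items()})
    for t in ['cover','cover_handle','cover_lip','cover_top','opening','ledge','extractor','blank','canister','emery','dividers','coaster2']:
        r=tip_of(t,c); print(t,[(np.round(x['position'],4).tolist(),round(x['confidence'],2)) for x in r[:2]])
print(read_state()['time_s'])
E
```

```text
0.0 [0.21499293 0.58612931 0.23858134] [[0.345, -0.001, -0.939], [0.939, -0.002, 0.345], [-0.002, -1.0, 0.0]] 0.9990280491625251
scene {'fov_y': 54.836, 'cx': 324.774, 'cy': 240.557, 'view': [[-0.129, 0.992, -0.011, -0.028], [0.61, 0.07, -0.789, -0.302], [-0.782, -0.108, -0.614, 1.37], [0.0, 0.0, 0.0, 1.0]]}
cover [([0.4998, 0.37, 0.0158], 0.62)]
cover_handle [([0.4481, 0.2623, 0.0676], 0.91)]
cover_lip [([0.4957, 0.3618, -0.0001], 0.71)]
cover_top [([0.4458, 0.2484, 0.0121], 0.66), ([0.4991, 0.3676, 0.0162], 0.62)]
opening [([0.5857, -0.1406, 0.0261], 0.94), ([0.498, 0.3669, 0.0134], 0.63)]
ledge [([0.586, -0.141, 0.041], 0.89), ([0.4498, 0.2507, 0.0119], 0.55)]
extractor [([0.5245, -0.2086, -0.0011], 0.75)]
blank [([0.5283, 0.0655, -0.0013], 0.71)]
canister [([0.693, 0.3135, 0.002], 0.61)]
emery [([0.7442, 0.0086, 0.0014], 0.6)]
dividers [([0.3806, 0.0796, -0.0018], 0.79)]
coaster2 [([0.7329, 0.1391, 0.0198], 0.69)]
top {'fov_y': 43.102, 'cx': 322.91, 'cy': 234.615, 'view': [[-0.005, -1.0, 0.006, 0.096], [-0.997, 0.005, -0.079, 0.561], [0.079, -0.006, -0.997, 1.197], [0.0, 0.0, 0.0, 1.0]]}
cover [([0.5, 0.3656, 0.0146], 0.91)]
cover_handle [([0.453, 0.2628, 0.0655], 0.67)]
cover_lip [([0.4999, 0.3621, 0.0025], 0.84), ([0.5803, -0.1448, 0.0314], 0.54)]
cover_top [([0.4504, 0.2515, 0.0162], 0.96)]
opening [([0.5809, -0.1426, 0.0264], 0.81)]
ledge [([0.5789, -0.1431, 0.0334], 0.61), ([0.5262, 0.0669, -0.0008], 0.31)]
extractor []
blank [([0.5316, 0.0669, 0.0004], 0.88)]
canister [([0.5012, 0.3697, 0.0134], 0.65)]
emery [([0.7417, 0.0071, 0.0008], 0.83)]
dividers [([0.3777, 0.0817, -0.0019], 0.62)]
coaster2 [([0.7357, 0.1393, 0.0211], 0.97)]
1.3
```

View pics/scene0.png

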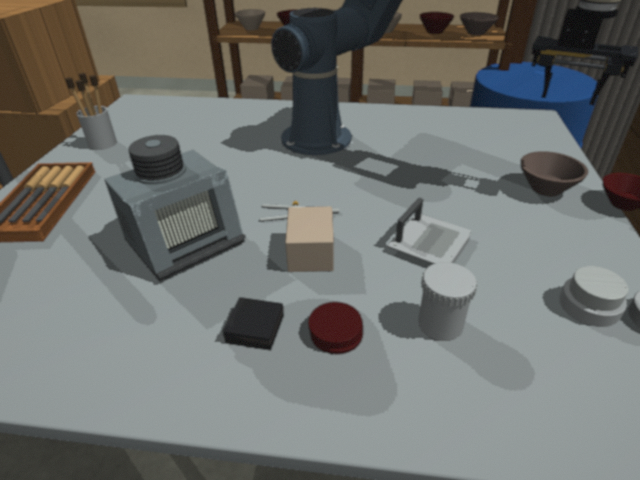

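View pics/top0.png

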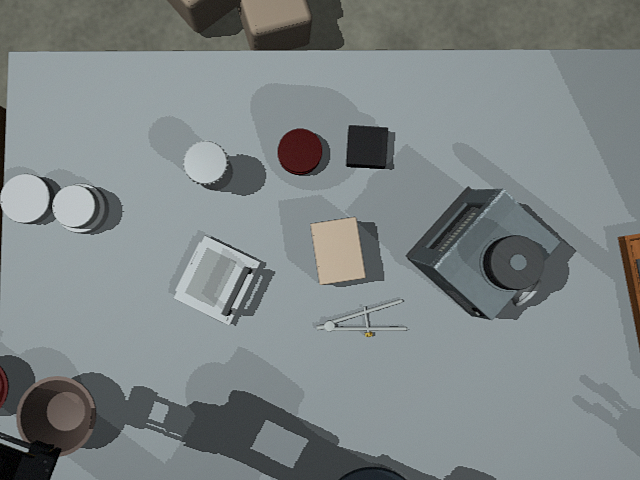

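```bash
python3 - <<'E'
import cv2
a=cv2.imread('pics/scene0.png')[120:290,90:260]; b=cv2.imread('pics/top0.png')[175:335,395:585]
cv2.imwrite('pics/z1.png',cv2.resize(a,None,fx=3.5,fy=3.5,interpolation=cv2.INTER_CUBIC))
cv2.imwrite('pics/z2.png',cv2.resize(b,None,fx=3.5,fy=3.5,interpolation=cv2.INTER_CUBIC))
E
```

```text
(no output)
```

View pics/z1.png

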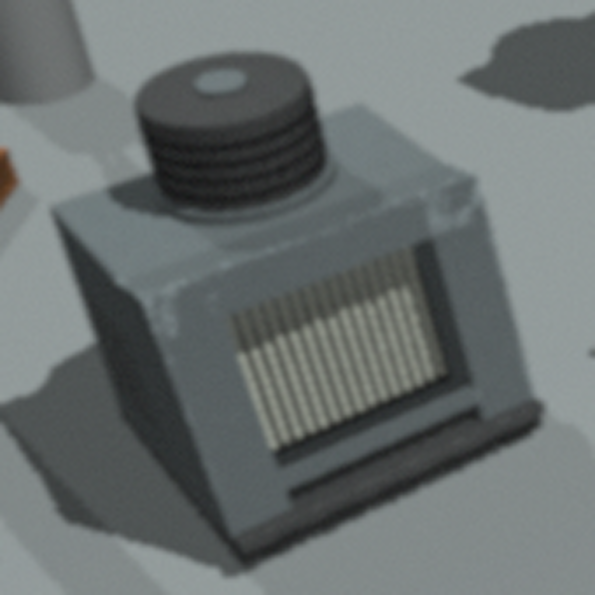

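View pics/z2.png

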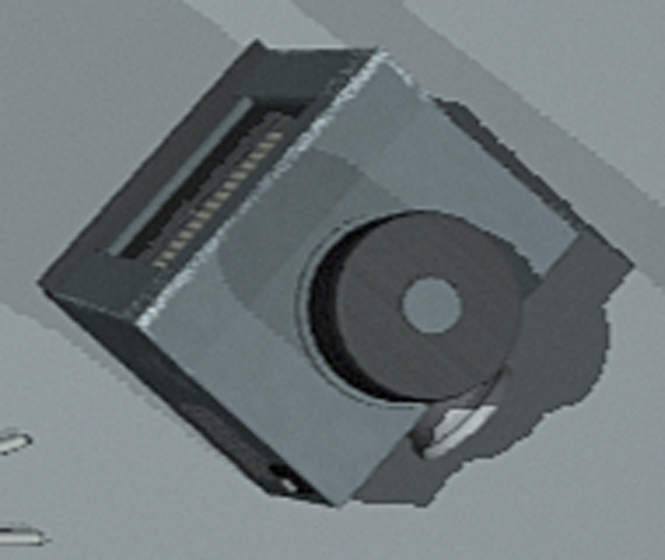

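```bash
cat >> h.py <<'E'
def open_R(yaw):
    n=np.array([np.cos(yaw),np.sin(yaw),0]);u=np.array([0,0,1.]);t=np.radians(12)
    X=np.cos(t)*u-np.sin(t)*n; Z=np.cos(t)*n+np.sin(t)*u; return np.c_[X,np.cross(Z,X),Z]
E
cat > fit.py <<'E'
from h import *
from scipy.optimize import least_squares
c12=np.cos(np.radians(12)); xt=(163-26)/c12; xf=xt
S=lambda u,v:(90+u/3.5,120+v/3.5); T=lambda u,v:(395+u/3.5,175+v/3.5)
# point in opening axes mm
obs=[('scene',(xt,95,0),S(148,297)),('scene',(xt,-95,0),S(478,180)),('top',(xt,-95,0),T(143,327)),('top',(xt,95,0),T(381,50)),
('scene',(12,60,0),S(290,493)),('scene',(12,-60,0),S(480,412)),('scene',(0,-95,10),S(541,404)),
('top',(0,-95,10),T(38,283)),('top',(0,95,10),T(260,42)),('scene',(116,60,0),S(230,314)),('scene',(116,-60,0),S(430,240)),('scene',(22,60,0),S(278,462)),('scene',(22,-60,0),S(478,386))]
def res(p):
    R=open_R(p[2]);o=np.array([p[0],p[1],.026])
    return np.concatenate([proj(c,o+R@(np.array(q)/1e3))-np.array(px) for c,q,px in obs])
r=least_squares(res,[.583,-.1415,.8],loss='soft_l1')
print(r.x,np.degrees(r.x[2])); 
for o,e in zip(obs,r.fun if 0 else res(r.x).reshape(-1,2)): print(o[0],np.round(o[1]),np.round(e,1))
E
python3 fit.py
```

```text
[ 0.58077084 -0.14186547  0.81822547] 46.88086635471253
scene [140.  95.   0.] [-2.  -0.3]
scene [140. -95.   0.] [-0.2 -2.1]
top [140. -95.   0.] [-3.9 -0.9]
top [140.  95.   0.] [-0.8  0.1]
scene [12 60  0] [-1.6 -1.9]
scene [ 12 -60   0] [-0.5 -3.4]
scene [  0 -95  10] [ 0.6 -1.3]
top [  0 -95  10] [-0.9  0. ]
top [ 0 95 10] [-0.9 -0.4]
scene [116  60   0] [-1.8 -0. ]
scene [116 -60   0] [ 0.6 -1.6]
scene [22 60  0] [0.3 2.4]
scene [ 22 -60   0] [-1.2 -0.3]
```

Emit:
jog_arm --steps '[{"delta_pos": [40,-54,-10],"turn": -3.5,"fingers": 100},{"delta_pos": [80,-108,-20],"turn": -3.5,"fingers": 100},{"delta_pos": [119,-162,-30],"turn": -3.5,"fingers": 100},{"delta_pos": [158,-216,-40],"turn": -3.5,"fingers": 100},{"delta_pos": [198,-270,-50],"turn": -3.5,"fingers": 100},{"delta_pos": [237,-324,-60],"turn": -3.5,"fingers": 100},{"delta_pos": [237,-324,-60],"turn": -3.5,"fingers": 100},{"delta_pos": [237,-324,-60],"turn": -3.5,"fingers": 100},{"delta_pos": [237,-324,-60],"turn": -3.5,"fingers": 100},{"delta_pos": [237,-324,-60],"turn": -3.5,"fingers": 100},{"delta_pos": [237,-324,-60],"turn": -3.5,"fingers": 100},{"delta_pos": [237,-324,-60],"turn": -3.5,"fingers": 100}]'

```text
time_s: 2.3
position: [0.4534, 0.2614, 0.1794]
tcp_rot: [[0.405, -0.0, -0.914], [0.914, 0.0, 0.405], [0.0, -1.0, 0.0]]
force: [-0.0, -0.1, 0.2]
opening: 1.004
```

```bash
python3 - <<'E'
from h import *
s=read_state(); print(s['time_s'],s['position'],np.round(s['tcp_rot'],3).tolist(),s['force'])
save('wrist','w1.png'); save('top','t1.png')
print({k:(np.round(v,3).tolist()) for k,v in camera_info('wrist').items()})
for c in ['wrist','top']:
  for t in ['cover_handle','blank']:
    r=tip_of(t,c); print(c,t,[(np.round(x['position'],4).tolist(),round(x['confidence'],2)) for x in r[:2]])
E
```

```text
2.3 [0.45341675 0.26135609 0.17935928] [[0.405, -0.0, -0.914], [0.914, 0.0, 0.405], [0.0, -1.0, 0.0]] [-0.03329319 -0.14918121  0.152966  ]
{'fov_y': 65.706, 'cx': 314.946, 'cy': 236.16, 'tool_from_camera': [[1.0, -0.001, -0.001, -0.0], [0.001, -0.246, 0.969, -0.145], [-0.001, -0.969, -0.246, 0.067], [0.0, 0.0, 0.0, 1.0]]}
wrist cover_handle [([0.4535, 0.2588, 0.0666], 0.92)]
wrist blank [([0.5297, 0.0692, -0.0023], 0.87), ([0.3809, 0.0827, -0.0005], 0.22)]
top cover_handle [([0.4556, 0.2635, 0.0677], 0.73), ([0.503, 0.3589, 0.0023], 0.33)]
top blank [([0.5303, 0.0678, 0.0008], 0.94)]
```

View pics/w1.png

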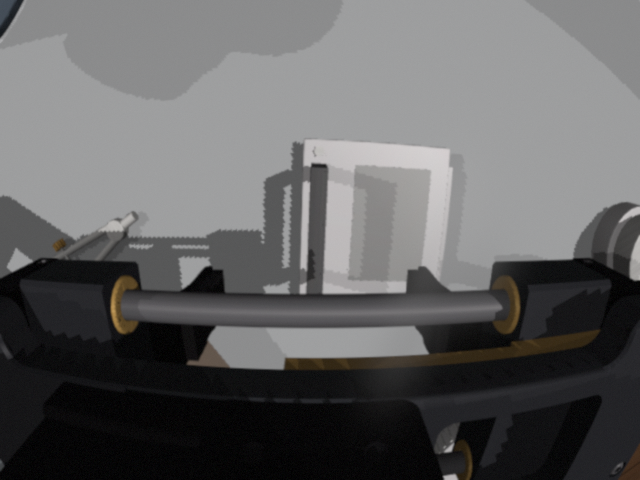

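Emit:
jog_arm --steps '[{"delta_pos": [0,0,-40],"fingers": 100},{"delta_pos": [0,0,-75],"fingers": 100},{"delta_pos": [0,0,-105],"fingers": 100},{"delta_pos": [0,0,-115],"fingers": 100},{"delta_pos": [0,0,-115],"fingers": 100},{"delta_pos": [0,0,-115],"fingers": 0},{"delta_pos": [0,0,-115],"fingers": 0},{"delta_pos": [0,0,-115],"fingers": 0},{"delta_pos": [0,0,-115],"fingers": 0},{"delta_pos": [0,0,-115],"fingers": 0},{"delta_pos": [0,0,-115],"fingers": 0},{"delta_pos": [0,0,-115],"fingers": 0},{"delta_pos": [0,0,-115],"fingers": 0}]'

```text
$.steps[0]: bad value
```

Emit:
jog_arm --steps '[{"delta_pos": [0,0,-40],"turn": 0,"fingers": 100},{"delta_pos": [0,0,-75],"turn": 0,"fingers": 100},{"delta_pos": [0,0,-105],"turn": 0,"fingers": 100},{"delta_pos": [0,0,-115],"turn": 0,"fingers": 100},{"delta_pos": [0,0,-115],"turn": 0,"fingers": 100},{"delta_pos": [0,0,-115],"turn": 0,"fingers": 0},{"delta_pos": [0,0,-115],"turn": 0,"fingers": 0},{"delta_pos": [0,0,-115],"turn": 0,"fingers": 0},{"delta_pos": [0,0,-115],"turn": 0,"fingers": 0},{"delta_pos": [0,0,-115],"turn": 0,"fingers": 0},{"delta_pos": [0,0,-115],"turn": 0,"fingers": 0},{"delta_pos": [0,0,-115],"turn": 0,"fingers": 0},{"delta_pos": [0,0,-115],"turn": 0,"fingers": 0}]'

```text
time_s: 3.68
position: [0.4524, 0.2627, 0.0648]
tcp_rot: [[0.401, 0.0, -0.916], [0.916, 0.0, 0.401], [0.0, -1.0, -0.0]]
force: [-0.5, -0.5, -0.8]
opening: 0.476
```

Emit:
jog_arm --steps '[{"delta_pos": [0,0,0],"turn": 0,"fingers": 0},{"delta_pos": [0,0,0],"turn": 0,"fingers": 0},{"delta_pos": [0,0,0],"turn": 0,"fingers": 0},{"delta_pos": [0,0,0],"turn": 0,"fingers": 0},{"delta_pos": [0,0,0],"turn": 0,"fingers": 0},{"delta_pos": [0,0,0],"turn": 0,"fingers": 0},{"delta_pos": [0,0,0],"turn": 0,"fingers": 0}]'

```text
time_s: 4.27
position: [0.4524, 0.2628, 0.0645]
tcp_rot: [[0.401, 0.0, -0.916], [0.916, 0.0, 0.401], [0.0, -1.0, -0.0]]
force: [-0.6, 0.5, -0.5]
opening: 0.137
```

```bash
python3 - <<'E'
from h import *
m=trace('blank','top')[0]['mask'] if 0 else None
a=cv2.imread('pics/top0.png')[205:300,295:385]
cv2.imwrite('pics/z3.png',cv2.resize(a,None,fx=6,fy=6,interpolation=cv2.INTER_CUBIC))
E
```

```text
(no output)
```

View pics/z3.png

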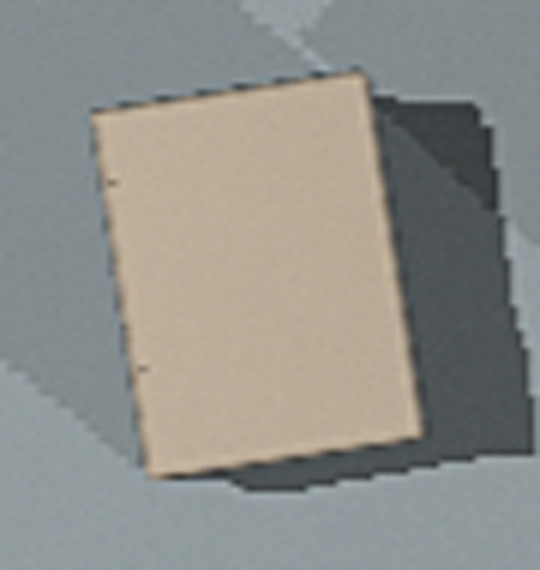

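```bash
python3 - <<'E'
from h import *
c=camera_info('top');v=np.array(c['view']);f=240/np.tan(np.radians(c['fov_y']/2))
def back(u,w,z):
    R=v[:3,:3];o=-R.T@v[:3,3];d=R.T@np.array([(u-c['cx'])/f,(w-c['cy'])/f,1]);return o+d*(z-o[2])/d[2]
P=np.array([back(295+a/6,205+b/6,.075) for a,b in [(95,112),(362,72),(425,437),(150,477)]])
print(P.round(4),P.mean(0).round(4)); 
for i in range(4): d=P[(i+1)%4]-P[i]; print(np.linalg.norm(d).round(4),np.degrees(np.arctan2(d[1],d[0])).round(1))
E
```

```text
[[0.5789 0.1167 0.075 ]
 [0.5913 0.0311 0.075 ]
 [0.4746 0.0122 0.075 ]
 [0.4624 0.0997 0.075 ]] [0.5268 0.0649 0.075 ]
0.0865 -81.7
0.1183 -170.8
0.0883 97.9
0.1177 8.3
```

Emit:
jog_arm --steps '[{"delta_pos": [0,0,30],"turn": 0,"fingers": 0},{"delta_pos": [0,0,65],"turn": 0,"fingers": 0},{"delta_pos": [0,0,100],"turn": 0,"fingers": 0},{"delta_pos": [5,-10,120],"turn": 2,"fingers": 0},{"delta_pos": [15,-38,120],"turn": 7,"fingers": 0},{"delta_pos": [28,-68,120],"turn": 12,"fingers": 0},{"delta_pos": [40,-98,120],"turn": 17,"fingers": 0},{"delta_pos": [52,-128,120],"turn": 22,"fingers": 0},{"delta_pos": [64,-158,120],"turn": 27,"fingers": 0},{"delta_pos": [71,-178,120],"turn": 32,"fingers": 0},{"delta_pos": [74,-185,118],"turn": 32,"fingers": 0},{"delta_pos": [74,-185,110],"turn": 32,"fingers": 0},{"delta_pos": [74,-185,100],"turn": 32,"fingers": 0},{"delta_pos": [74,-185,95],"turn": 32,"fingers": 0},{"delta_pos": [74,-185,95],"turn": 32,"fingers": 0}]'

```text
time_s: 5.52
position: [0.5239, 0.0791, 0.1575]
tcp_rot: [[-0.146, -0.005, -0.989], [0.989, 0.001, -0.146], [0.001, -1.0, 0.005]]
force: [-1.0, 0.7, -1.6]
opening: 0.131
```

```bash
python3 - <<'E'
from h import *
s=read_state(); print(s['time_s'],s['position'],np.round(s['tcp_rot'],3).tolist(),s['force'],s['opening'],s['joint_positions'])
save('scene','s2.png'); save('top','t2.png'); 
for c in ['scene']:
  for t in ['cover','cover_handle','cover_lip','cover_top','blank']:
    r=tip_of(t,c); print(c,t,[(np.round(x['position'],4).tolist(),round(x['confidence'],2)) for x in r[:2]])
E
```

```text
5.5167 [0.52394282 0.07910165 0.15745214] [[-0.146, -0.005, -0.989], [0.989, 0.001, -0.146], [0.001, -1.0, 0.005]] [-0.96152722  0.66788715 -1.64728464] 0.1310961335057505 [-3.51619490e+00  2.97859845e+01  1.00068253e+02  2.22789951e-02
  5.04576946e+01 -1.01935942e+02]
scene cover [([0.5035, 0.1931, 0.1067], 0.7)]
scene cover_handle [([0.521, 0.0748, 0.1604], 0.77)]
scene cover_lip [([0.5039, 0.1888, 0.094], 0.61)]
scene cover_top [([0.5238, 0.0653, 0.1041], 0.55), ([0.7337, 0.1398, 0.017], 0.39)]
scene blank [([0.5285, 0.0655, -0.0024], 0.64)]
```

View pics/s2.png

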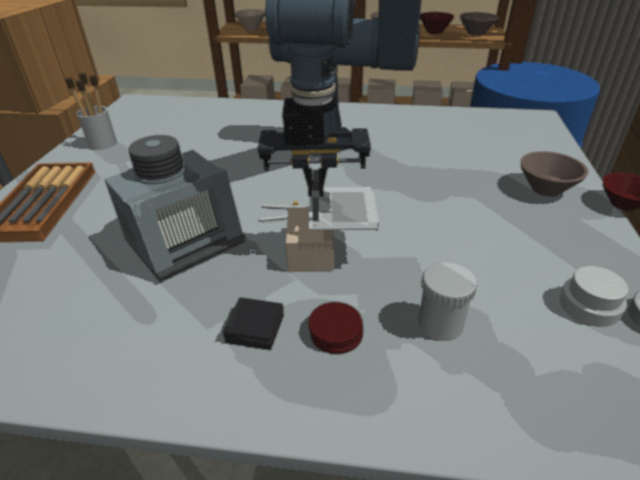

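View pics/t2.png

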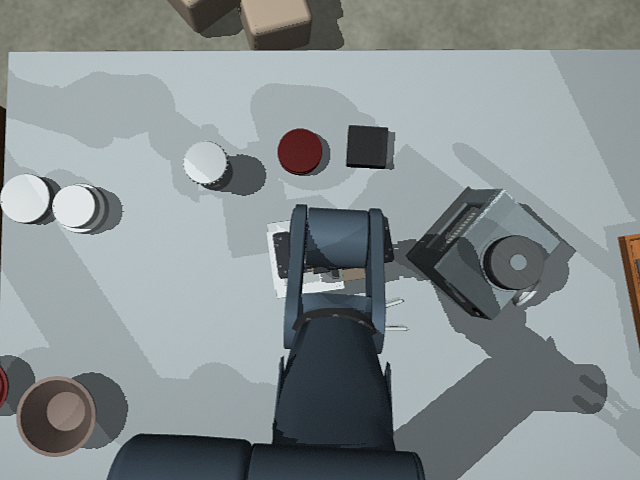

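Emit:
jog_arm --steps '[{"delta_pos": [0,0,-8],"turn": 0,"fingers": 0},{"delta_pos": [0,0,-14],"turn": 0,"fingers": 0},{"delta_pos": [0,0,-17],"turn": 0,"fingers": 0},{"delta_pos": [0,0,-17],"turn": 0,"fingers": 0},{"delta_pos": [0,0,-17],"turn": 0,"fingers": 0}]'

```text
time_s: 6.28
position: [0.526, 0.0777, 0.142]
tcp_rot: [[-0.145, -0.001, -0.989], [0.989, 0.0, -0.145], [0.0, -1.0, 0.001]]
force: [-0.1, -0.4, -2.3]
opening: 0.134
```

Emit:
jog_arm --steps '[{"delta_pos": [0,0,-2],"turn": 0,"fingers": 0},{"delta_pos": [0,0,-2],"turn": 0,"fingers": 20},{"delta_pos": [0,0,-2],"turn": 0,"fingers": 25},{"delta_pos": [0,0,-2],"turn": 0,"fingers": 30},{"delta_pos": [0,0,-2],"turn": 0,"fingers": 35},{"delta_pos": [0,0,-2],"turn": 0,"fingers": 40},{"delta_pos": [0,0,-2],"turn": 0,"fingers": 40}]'

```text
time_s: 6.87
position: [0.5266, 0.0776, 0.1408]
tcp_rot: [[-0.145, 0.001, -0.989], [0.989, -0.0, -0.145], [-0.0, -1.0, -0.001]]
force: [-0.4, 1.1, 0.3]
opening: 0.379
```

```bash
python3 - <<'E'
from h import *
s=read_state(); print(s['time_s'],s['position'],s['force'],s['opening'])
save('scene','s3.png');  
a=cv2.imread('pics/s3.png')[100:300,200:440]
cv2.imwrite('pics/z4.png',cv2.resize(a,None,fx=3,fy=3,interpolation=cv2.INTER_CUBIC))
E
```

```text
6.8667 [0.52664588 0.07756642 0.14083275] [-0.39139866  1.09840624  0.26858604] 0.37895418023557936
```

View pics/z4.png

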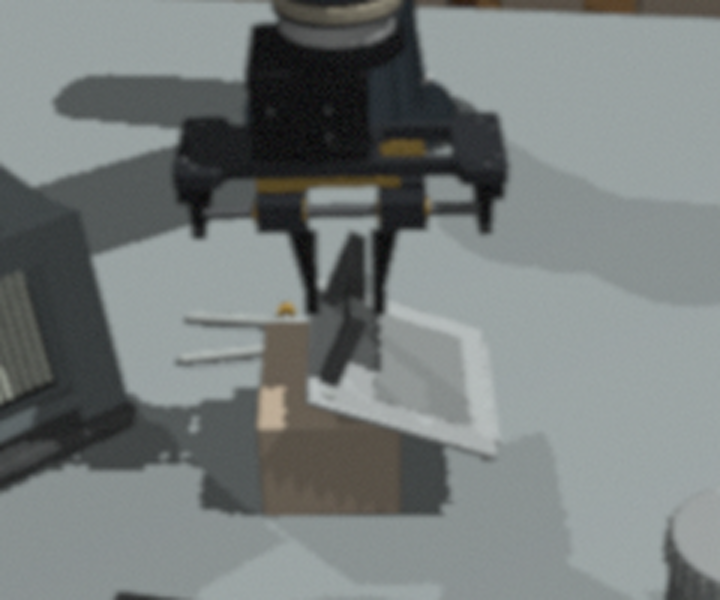

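Emit:
jog_arm --steps '[{"delta_pos": [0,0,0],"turn": 0,"fingers": 46},{"delta_pos": [0,0,0],"turn": 0,"fingers": 52},{"delta_pos": [0,0,0],"turn": 0,"fingers": 58},{"delta_pos": [0,0,0],"turn": 0,"fingers": 64},{"delta_pos": [0,0,0],"turn": 0,"fingers": 70},{"delta_pos": [0,0,0],"turn": 0,"fingers": 76},{"delta_pos": [0,0,0],"turn": 0,"fingers": 82},{"delta_pos": [0,0,0],"turn": 0,"fingers": 88},{"delta_pos": [0,1,0],"turn": 0,"fingers": 94},{"delta_pos": [0,3,0],"turn": 0,"fingers": 100},{"delta_pos": [-1,5,0],"turn": 0,"fingers": 100},{"delta_pos": [-1,7,0],"turn": 0,"fingers": 100},{"delta_pos": [-1,9,0],"turn": 0,"fingers": 100},{"delta_pos": [-2,12,0],"turn": 0,"fingers": 100}]'

```text
time_s: 8.08
position: [0.5245, 0.0899, 0.1406]
tcp_rot: [[-0.145, 0.0, -0.989], [0.989, -0.0, -0.145], [-0.0, -1.0, -0.0]]
force: [1.0, -0.8, 0.2]
opening: 1.0
```

```bash
python3 - <<'E'
from h import *
s=read_state(); print(s['time_s'],s['position'],s['force'],s['opening'])
save('scene','s4.png');  
a=cv2.imread('pics/s4.png')[100:300,200:440]
cv2.imwrite('pics/z5.png',cv2.resize(a,None,fx=3,fy=3,interpolation=cv2.INTER_CUBIC))
E
```

```text
8.0833 [0.52450769 0.08990722 0.14058433] [ 0.95606572 -0.80503535  0.22078188] 0.9999695035947929
```

View pics/z5.png

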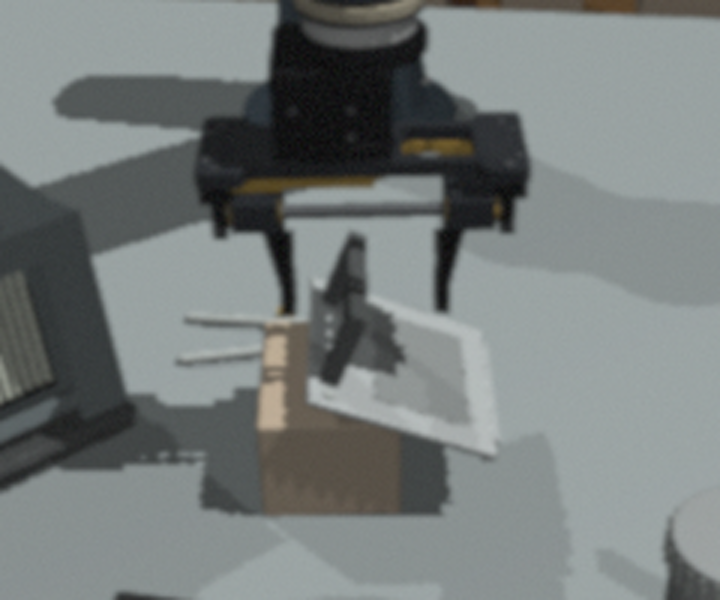

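```bash
python3 - <<'E'
from h import *
for c in ['scene']:
  for t in ['cover','cover_handle','cover_lip','cover_top','blank']:
    r=tip_of(t,c); print(c,t,[(np.round(x['position'],4).tolist(),round(x['confidence'],2)) for x in r[:2]])
save('wrist','w5.png')
for c in ['wrist']:
  for t in ['cover','cover_handle','cover_lip','cover_top','blank']:
    r=tip_of(t,c); print(c,t,[(np.round(x['position'],4).tolist(),round(x['confidence'],2)) for x in r[:2]])
E
```

```text
scene cover [([0.5091, 0.1717, 0.0501], 0.74)]
scene cover_handle [([0.5228, 0.0812, 0.1415], 0.82)]
scene cover_lip [([0.514, 0.1614, 0.0383], 0.57)]
scene cover_top [([0.5307, 0.0516, 0.0985], 0.94)]
scene blank [([0.5314, 0.0668, -0.0016], 0.87), ([0.5305, 0.0534, 0.0939], 0.47)]
wrist cover [([0.5078, 0.171, 0.0507], 0.71)]
wrist cover_handle [([0.527, 0.0835, 0.1407], 0.72)]
wrist cover_lip [([0.5189, 0.1662, 0.0367], 0.57)]
wrist cover_top []
wrist blank []
```

View pics/w5.png

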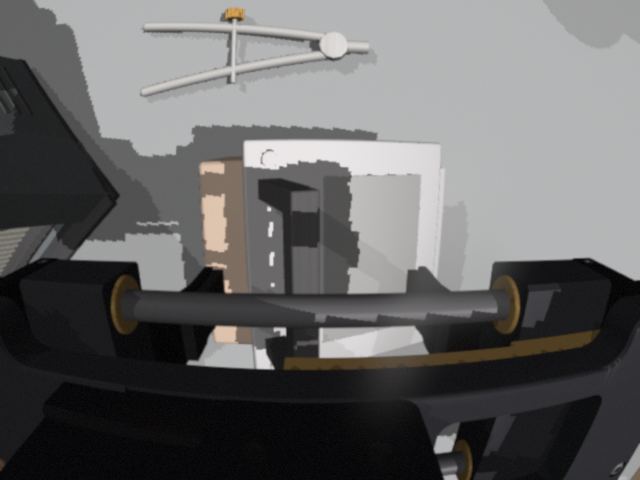

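Emit:
jog_arm --steps '[{"delta_pos": [-2,12,0],"turn": 0,"fingers": 100},{"delta_pos": [-3,22,0],"turn": 0,"fingers": 100},{"delta_pos": [-4,27,0],"turn": 0,"fingers": 100},{"delta_pos": [-5,31,0],"turn": 0,"fingers": 100},{"delta_pos": [-5,35,0],"turn": 0,"fingers": 100},{"delta_pos": [-6,39,0],"turn": 0,"fingers": 100},{"delta_pos": [-6,42,0],"turn": 0,"fingers": 100},{"delta_pos": [-6,42,0],"turn": 0,"fingers": 100}]'

```text
time_s: 9.35
position: [0.5183, 0.1323, 0.1406]
tcp_rot: [[-0.146, 0.0, -0.989], [0.989, 0.0, -0.146], [0.0, -1.0, -0.0]]
force: [0.4, 0.2, -0.4]
opening: 1.001
```

```bash
cat > look.py <<'E'
from h import *
import sys
n=sys.argv[1]
s=read_state(); print(s['time_s'],s['position'].round(4),s['force'].round(2),s['opening'])
save('scene','s%s.png'%n);  
a=cv2.imread('pics/s%s.png'%n)[100:300,200:440] if len(sys.argv)<3 else cv2.imread('pics/s%s.png'%n)[90:290,80:320]
cv2.imwrite('pics/z%s.png'%n,cv2.resize(a,None,fx=3,fy=3,interpolation=cv2.INTER_CUBIC))
for c in ['scene']:
  for t in ['cover','cover_handle','cover_lip','cover_top','blank']:
    r=tip_of(t,c); print(c,t,[(np.round(x['position'],4).tolist(),round(x['confidence'],2)) for x in r[:1]])
E
python3 look.py 6
```

```text
9.35 [0.5183 0.1323 0.1406] [ 0.39  0.21 -0.4 ] 1.000814609757693
scene cover [([0.5098, 0.1719, 0.0348], 0.87)]
scene cover_handle [([0.5211, 0.1045, 0.1439], 0.75)]
scene cover_lip [([0.5105, 0.1597, 0.024], 0.95)]
scene cover_top [([0.5291, 0.0646, 0.102], 0.78)]
scene blank [([0.5287, 0.0666, 0.0009], 0.91)]
```

View pics/z6.png

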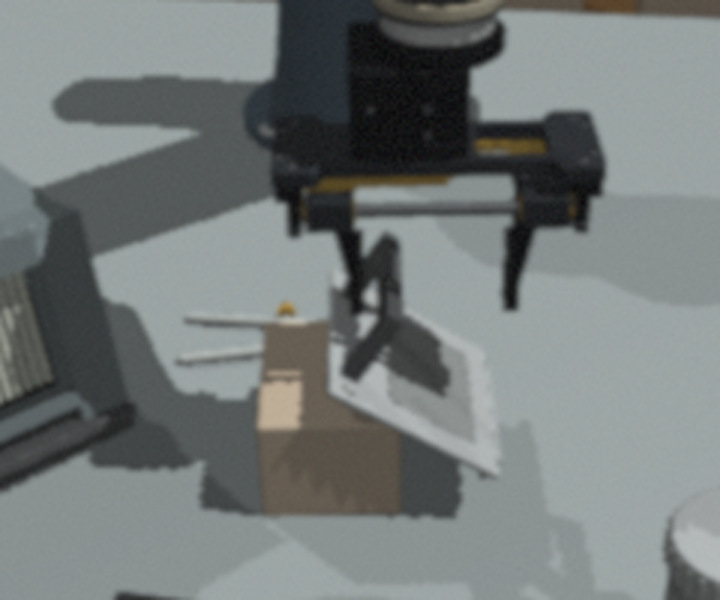

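Emit:
jog_arm --steps '[{"delta_pos": [0,3,0],"turn": 0,"fingers": 100},{"delta_pos": [-1,6,0],"turn": 0,"fingers": 100},{"delta_pos": [-1,9,0],"turn": 0,"fingers": 100},{"delta_pos": [-2,12,0],"turn": 0,"fingers": 100},{"delta_pos": [-2,15,0],"turn": 0,"fingers": 100},{"delta_pos": [-2,15,0],"turn": 0,"fingers": 100},{"delta_pos": [-2,15,0],"turn": 0,"fingers": 100}]'

```text
time_s: 10.23
position: [0.5163, 0.147, 0.1406]
tcp_rot: [[-0.146, 0.0, -0.989], [0.989, -0.0, -0.146], [-0.0, -1.0, -0.0]]
force: [0.5, -0.4, 0.5]
opening: 0.998
```

```bash
python3 look.py 7
```

```text
10.2333 [0.5163 0.147  0.1406] [ 0.54 -0.43  0.46] 0.9978781730258006
scene cover [([0.5105, 0.1679, 0.0076], 0.91)]
scene cover_handle [([0.5167, 0.1288, 0.1328], 0.94)]
scene cover_lip [([0.5135, 0.155, 0.0031], 0.77)]
scene cover_top [([0.5302, 0.0847, 0.105], 0.82)]
scene blank [([0.531, 0.0661, -0.0006], 0.94)]
```

View pics/z7.png

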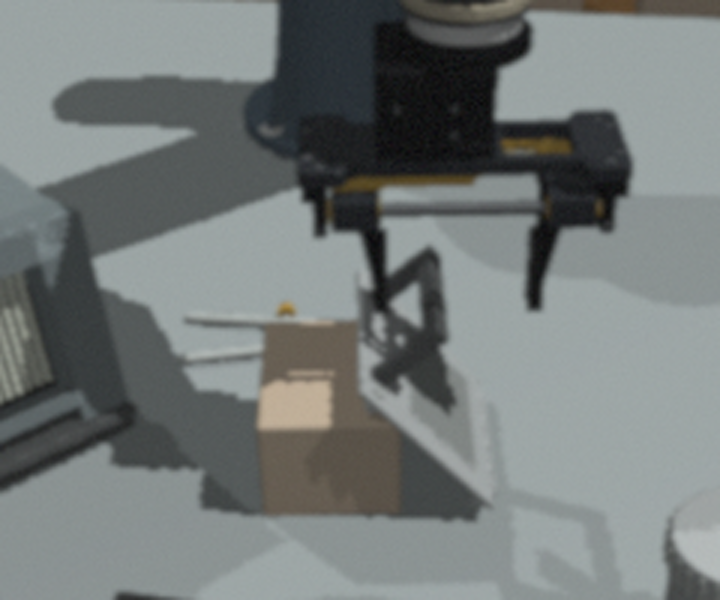

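Emit:
jog_arm --steps '[{"delta_pos": [0,-2,-1],"turn": 0,"fingers": 85},{"delta_pos": [0,-4,-2],"turn": 0,"fingers": 75},{"delta_pos": [1,-6,-3],"turn": 0,"fingers": 65},{"delta_pos": [1,-9,-4],"turn": 0,"fingers": 55},{"delta_pos": [2,-12,-4],"turn": 0,"fingers": 45},{"delta_pos": [2,-14,-4],"turn": 0,"fingers": 38},{"delta_pos": [2,-15,-4],"turn": 0,"fingers": 32},{"delta_pos": [2,-15,-4],"turn": 0,"fingers": 32},{"delta_pos": [2,-15,-4],"turn": 0,"fingers": 32},{"delta_pos": [2,-15,-4],"turn": 0,"fingers": 32},{"delta_pos": [1,-10,-4],"turn": 0,"fingers": 32},{"delta_pos": [1,-5,-4],"turn": 0,"fingers": 32},{"delta_pos": [0,0,-4],"turn": 0,"fingers": 32},{"delta_pos": [0,4,-4],"turn": 0,"fingers": 32},{"delta_pos": [-1,8,-4],"turn": 0,"fingers": 32}]'

```text
time_s: 11.78
position: [0.5154, 0.1554, 0.1366]
tcp_rot: [[-0.146, 0.0, -0.989], [0.989, 0.0, -0.146], [-0.0, -1.0, -0.0]]
force: [-0.3, -0.2, -1.0]
opening: 0.323
```

```bash
python3 look.py 8
```

```text
11.7833 [0.5154 0.1554 0.1366] [-0.26 -0.22 -1.03] 0.3225162851203539
scene cover [([0.7441, 0.0058, -0.0006], 0.7)]
scene cover_handle [([0.5152, 0.1472, 0.1316], 0.84)]
scene cover_lip [([0.5107, 0.1517, 0.0031], 0.75)]
scene cover_top [([0.5214, 0.0985, 0.1132], 0.55)]
scene blank [([0.5283, 0.0699, -0.0035], 0.82)]
```

View pics/z8.png

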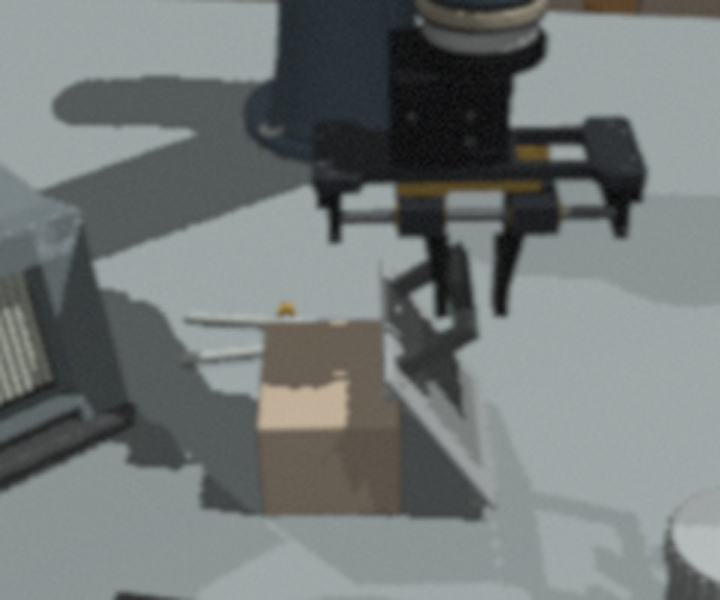

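Emit:
jog_arm --steps '[{"delta_pos": [-1,4,0],"turn": 0,"fingers": 32},{"delta_pos": [-1,8,0],"turn": 0,"fingers": 32},{"delta_pos": [-2,12,0],"turn": 0,"fingers": 32},{"delta_pos": [-2,16,0],"turn": 0,"fingers": 32},{"delta_pos": [-3,20,-1],"turn": 0,"fingers": 32},{"delta_pos": [-4,24,-2],"turn": 0,"fingers": 32},{"delta_pos": [-4,28,-4],"turn": 0,"fingers": 32},{"delta_pos": [-5,32,-5],"turn": 0,"fingers": 32},{"delta_pos": [-5,36,-6],"turn": 0,"fingers": 32},{"delta_pos": [-6,40,-8],"turn": 0,"fingers": 32},{"delta_pos": [-7,44,-10],"turn": 0,"fingers": 32},{"delta_pos": [-7,48,-12],"turn": 0,"fingers": 32},{"delta_pos": [-7,48,-12],"turn": 0,"fingers": 32}]'

```text
time_s: 13.17
position: [0.5079, 0.2035, 0.124]
tcp_rot: [[-0.146, -0.001, -0.989], [0.989, 0.0, -0.146], [0.0, -1.0, 0.001]]
force: [-0.7, 1.1, 0.3]
opening: 0.322
```

```bash
python3 look.py 9
```

```text
13.1667 [0.5079 0.2035 0.124 ] [-0.72  1.15  0.26] 0.3221302024032788
scene cover [([0.5117, 0.1758, 0.0027], 0.95)]
scene cover_handle [([0.5021, 0.2097, 0.1195], 0.91)]
scene cover_lip [([0.5119, 0.1577, 0.0015], 0.89)]
scene cover_top []
scene blank [([0.5311, 0.0666, 0.0022], 0.82)]
```

View pics/z9.png

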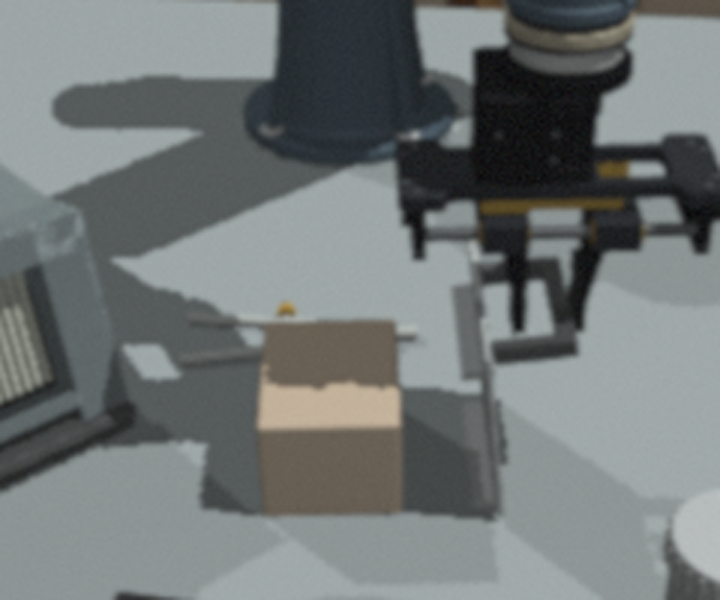

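Emit:
jog_arm --steps '[{"delta_pos": [-1,4,-1],"turn": 0,"fingers": 32},{"delta_pos": [-1,8,-2],"turn": 0,"fingers": 32},{"delta_pos": [-2,11,-3],"turn": 0,"fingers": 32},{"delta_pos": [-2,13,-3],"turn": 0,"fingers": 26},{"delta_pos": [-2,15,-3],"turn": 0,"fingers": 22},{"delta_pos": [-3,17,-3],"turn": 0,"fingers": 18},{"delta_pos": [-3,19,-3],"turn": 0,"fingers": 10},{"delta_pos": [-3,19,-3],"turn": 0,"fingers": 0},{"delta_pos": [-3,19,-3],"turn": 0,"fingers": 0},{"delta_pos": [-3,19,-3],"turn": 0,"fingers": 0},{"delta_pos": [-3,19,-3],"turn": 0,"fingers": 0}]'

```text
time_s: 14.38
position: [0.5053, 0.222, 0.1218]
tcp_rot: [[-0.145, 0.0, -0.989], [0.989, 0.001, -0.145], [0.001, -1.0, -0.0]]
force: [-1.4, 2.1, 1.6]
opening: 0.128
```

```bash
python3 look.py 10
```

```text
14.3833 [0.5053 0.222  0.1218] [-1.36  2.15  1.57] 0.12797054249295842
scene cover [([0.5116, 0.1739, -0.0001], 0.67)]
scene cover_handle []
scene cover_lip [([0.5094, 0.1567, 0.003], 0.9)]
scene cover_top [([0.5147, 0.1684, 0.1307], 0.98)]
scene blank [([0.5276, 0.0657, -0.0016], 0.94)]
```

View pics/z10.png

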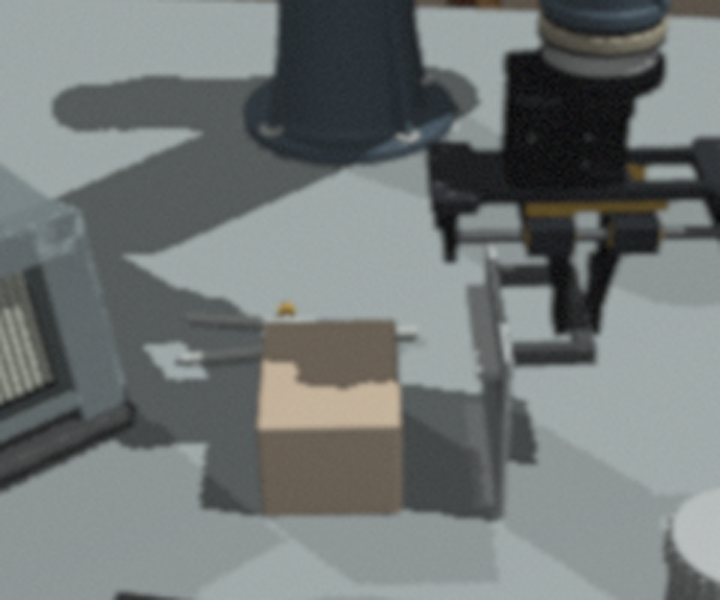

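```bash
cat > tgt.py <<'E'
from h import *
import sys
def tcp(o,yaw,xo,zo,yo=0,bar=(115+6.8)):
    R=open_R(yaw); n=np.array([np.cos(yaw),np.sin(yaw),0])
    return np.array(o)+R@np.array([xo,yo,zo])/1e3+.052*n+np.array([0,0,bar/1e3])
if __name__=='__main__':
    for xo,zo in [(3,60),(3,40),(3,20),(3,0)]: print(xo,zo,tcp([.582,-.142,.026],np.radians(46.9),xo,zo).round(4))
E
python3 tgt.py
```

```text
3 60 [ 0.6572 -0.0616  0.1632]
3 40 [ 0.6438 -0.0759  0.1591]
3 20 [ 0.6305 -0.0902  0.1549]
3 0 [ 0.6171 -0.1045  0.1507]
```

Emit:
jog_arm --steps '[{"delta_pos": [0,0,15],"turn": 0,"fingers": 0},{"delta_pos": [0,0,45],"turn": 0,"fingers": 0},{"delta_pos": [0,0,80],"turn": 0,"fingers": 0},{"delta_pos": [0,0,110],"turn": 0,"fingers": 0},{"delta_pos": [8,-15,118],"turn": -4,"fingers": 0},{"delta_pos": [24,-45,118],"turn": -9,"fingers": 0},{"delta_pos": [42,-78,118],"turn": -14,"fingers": 0},{"delta_pos": [60,-112,118],"turn": -20,"fingers": 0},{"delta_pos": [78,-146,118],"turn": -26,"fingers": 0},{"delta_pos": [96,-180,118],"turn": -32,"fingers": 0},{"delta_pos": [114,-214,118],"turn": -38,"fingers": 0},{"delta_pos": [132,-246,118],"turn": -44,"fingers": 0},{"delta_pos": [146,-272,118],"turn": -49,"fingers": 0},{"delta_pos": [152,-284,118],"turn": -51.5,"fingers": 0},{"delta_pos": [152,-284,118],"turn": -51.5,"fingers": 0},{"delta_pos": [152,-284,118],"turn": -51.5,"fingers": 0},{"delta_pos": [152,-284,118],"turn": -51.5,"fingers": 0}]'

```text
time_s: 16.1
position: [0.656, -0.0615, 0.2385]
tcp_rot: [[0.683, -0.003, -0.73], [0.73, 0.001, 0.683], [-0.001, -1.0, 0.003]]
force: [0.2, -0.5, -2.0]
opening: 0.135
```

```bash
python3 look.py 11 x; python3 - <<'E'
from h import *
print(read_state()['tcp_rot'].round(3).tolist())
save('wrist','w11.png'); save('top','t11.png')
for c in ['wrist','top']:
  for t in ['cover','cover_handle','cover_lip','cover_top','opening','ledge']:
    r=tip_of(t,c); print(c,t,[(np.round(x['position'],4).tolist(),round(x['confidence'],2)) for x in r[:1]])
a=cv2.imread('pics/t11.png')[140:340,280:520];cv2.imwrite('pics/zt11.png',cv2.resize(a,None,fx=3,fy=3,interpolation=cv2.INTER_CUBIC))
E
```

```text
16.1 [ 0.656  -0.0615  0.2385] [ 0.25 -0.46 -2.04] 0.135125831561761
scene cover [([0.6199, -0.0964, 0.1178], 0.62)]
scene cover_handle [([0.6511, -0.0627, 0.2357], 0.74)]
scene cover_lip [([0.6111, -0.1139, 0.1166], 0.56)]
scene cover_top [([0.621, -0.1001, 0.2446], 0.74)]
scene blank [([0.5274, 0.0659, 0.0003], 0.97)]
[[0.683, 0.0, -0.731], [0.731, -0.0, 0.683], [-0.0, -1.0, -0.0]]
wrist cover [([0.6207, -0.0954, 0.1157], 0.69)]
wrist cover_handle [([0.66, -0.0642, 0.2327], 0.89)]
wrist cover_lip []
wrist cover_top [([0.735, 0.1392, 0.0193], 0.43)]
wrist opening []
wrist ledge []
top cover [([0.3804, 0.0829, -0.0035], 0.59)]
top cover_handle []
top cover_lip []
top cover_top [([0.6266, -0.1023, 0.2481], 0.56)]
top opening []
top ledge []
```

View pics/z11.png

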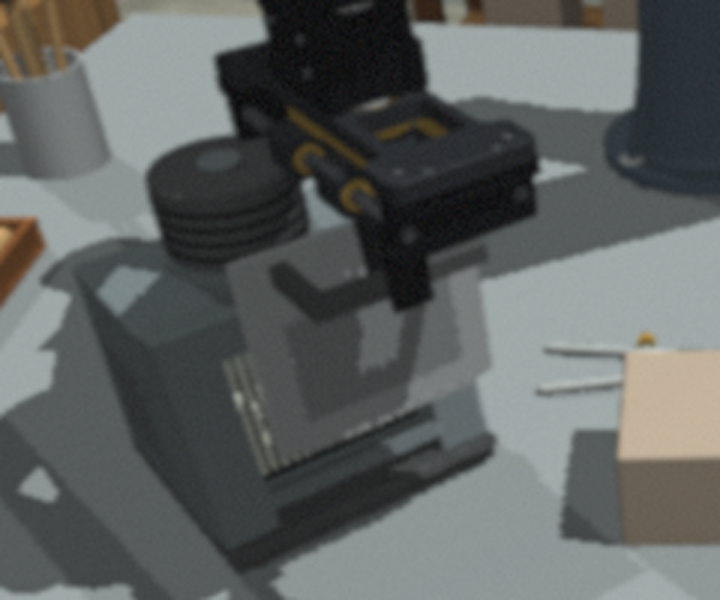

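View pics/w11.png

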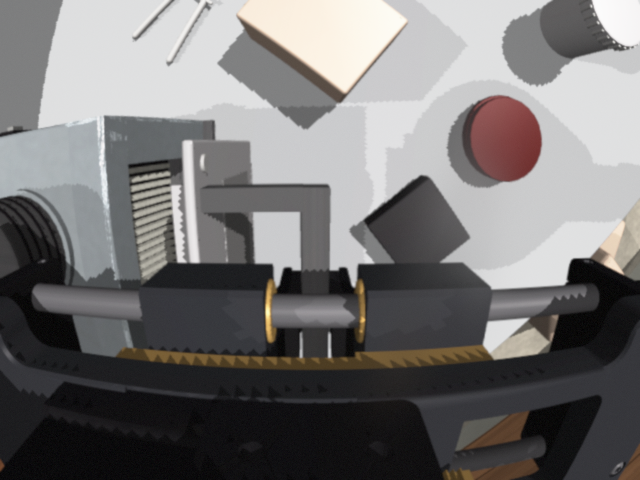

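View pics/zt11.png

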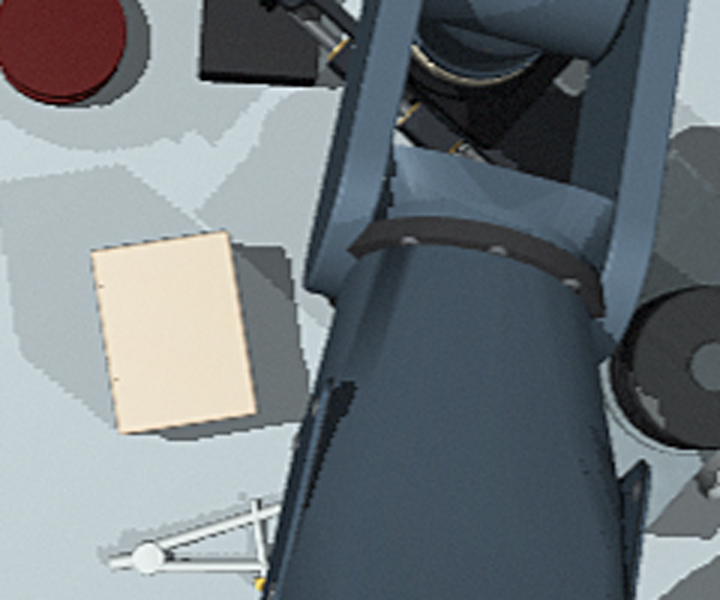

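```bash
python3 - <<'E'
import cv2
a=cv2.imread('pics/w11.png')[100:290,60:350];cv2.imwrite('pics/zw11.png',cv2.resize(a,None,fx=2.7,fy=2.7,interpolation=cv2.INTER_CUBIC))
E
```

```text
(no output)
```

View pics/zw11.png

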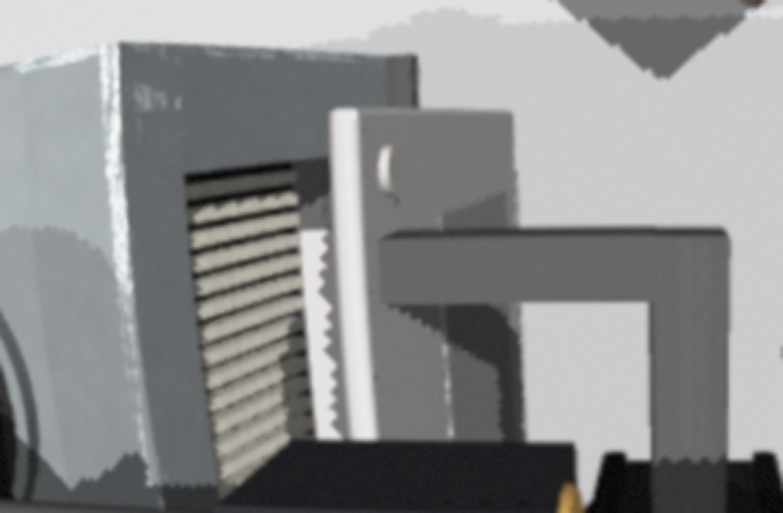

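```bash
cat > wr.py <<'E'
from h import *
from scipy.optimize import least_squares
ci=camera_info('wrist'); TC=np.array(ci['tool_from_camera']); f=240/np.tan(np.radians(ci['fov_y']/2))
def wproj(pt): # tool coords m
    q=TC[:3,:3].T@(np.array(pt)-TC[:3,3]); r=np.hypot(q[0],q[1]); a=np.arctan2(r,q[2])
    return np.array([ci['cx'],ci['cy']])+f*a*q[:2]/r
E
cat > fw.py <<'E'
from wr import *
Z=lambda u,v:np.array((60+u/2.7,100+v/2.7))
s=read_state(); p=s['position'];R=s['tcp_rot']; print(p,R.round(3).tolist())
def cov(q,par): # cover mm-> tool m ; par: dlat(mm), hgt, tilt deg(extra), yaw deg
    d,h,t,y=par; t=np.radians(t);y=np.radians(y)
    x,yy,z=q; dx,dz=x-115,z-52
    up=dx*np.cos(t)-dz*np.sin(t)*1; out=dz*np.cos(t)+dx*np.sin(t)
    lat=-yy  # tool z = -cover y
    tx=out*np.cos(y)+lat*np.sin(y); tz=-out*np.sin(y)+lat*np.cos(y)
    return np.array([tx,h-up,tz+d])/1e3
obs=[((121,-50,58),Z(728,238)),((128,-70,0),Z(332,112)),((128,-70,5),Z(358,112)),((3,-70,5),Z(512,112)),((121,-50,5),Z(380,238))]
fn=lambda par:np.concatenate([wproj(cov(q,par))-px for q,px in obs])
r=least_squares(fn,[0,6.8,0,0]);print('lat,h,tilt,yaw',r.x.round(2));print(r.fun.reshape(-1,2).round(1))
r2=least_squares(lambda a:fn([a[0],6.8,0,0]),[0]);print(r2.x,r2.fun.reshape(-1,2).round(1))
xt=(163-26)/np.cos(np.radians(12))
ob=[((0,-95,10),Z(416,57)),((116,-60,0),Z(187,174)),((xt,-95,0),Z(120,43))]
def g(a):
    Ro=open_R(a[2]);o=np.array([a[0],a[1],.026])
    return np.concatenate([wproj(R.T@(o+Ro@(np.array(q)/1e3)-p))-px for q,px in ob])
r3=least_squares(g,[.582,-.142,.818]);print(r3.x,np.degrees(r3.x[2]),r3.fun.reshape(-1,2).round(1))
print(g([.582,-.142,.818]).reshape(-1,2).round(1))
E
python3 fw.py
```

```text
[ 0.65736141 -0.0623462   0.23956993] [[0.684, 0.0, -0.729], [0.729, -0.0, 0.684], [0.0, -1.0, -0.0]]
lat,h,tilt,yaw [-0.93  8.67 -0.19 -0.3 ]
[[ 0.6 -1. ]
 [-1.2  0.3]
 [ 1.1 -0.5]
 [ 0.2 -0.1]
 [ 0.4  1.3]]
[-1.0312385] [[ 1.5 -0.1]
 [-2.  -0.2]
 [ 0.4 -0.9]
 [-0.3 -0.3]
 [-0.4  1.5]]
[ 0.58461582 -0.14511142  0.80406029] 46.06926126093563 [[-0.8 -0.4]
 [-0.2  0.6]
 [ 0.9 -0.3]]
[[-1.7 -4.6]
 [-0.9 -4.5]
 [-0.2 -5.5]]
```

```bash
python3 - <<'E'
from tgt import *
for xo,zo in [(3.5,40),(3,25),(3,15),(3,8),(3,4),(3,0)]: print(xo,zo,((tcp([.583,-.1436,.026],np.radians(46.4),xo,zo,-1)-read_state()['position'])*1e3).round(1))
E
```

```text
3.5 40 [-12.7 -15.1 -80. ]
3 25 [-22.8 -25.7 -83.6]
3 15 [-29.5 -32.7 -85.7]
3 8 [-34.3 -37.7 -87.2]
3 4 [-37.  -40.5 -88. ]
3 0 [-39.7 -43.4 -88.8]
```

Emit:
jog_arm --steps '[{"delta_pos": [-6,-8,-20],"turn": -0.4,"fingers": 0},{"delta_pos": [-13,-15,-45],"turn": -0.4,"fingers": 0},{"delta_pos": [-13,-15,-68],"turn": -0.4,"fingers": 0},{"delta_pos": [-13,-15,-78],"turn": -0.4,"fingers": 0},{"delta_pos": [-18,-21,-82],"turn": -0.4,"fingers": 0},{"delta_pos": [-23,-26,-83.5],"turn": -0.4,"fingers": 0},{"delta_pos": [-23,-26,-83.5],"turn": -0.4,"fingers": 0},{"delta_pos": [-23,-26,-83.5],"turn": -0.4,"fingers": 0},{"delta_pos": [-23,-26,-83.5],"turn": -0.4,"fingers": 0}]'

```text
time_s: 17.85
position: [0.6354, -0.0887, 0.1576]
tcp_rot: [[0.689, 0.003, -0.724], [0.724, -0.001, 0.689], [0.002, -1.0, -0.003]]
force: [0.2, 0.6, -2.2]
opening: 0.132
```

```bash
python3 look.py 12 x; python3 - <<'E'
from tgt import *
s=read_state();print(s['position'],s['tcp_rot'].round(4).tolist())
for xo,zo in [(3,25),(3,15),(3,8),(3,4),(3,0)]: print(xo,zo,((tcp([.583,-.1436,.026],np.radians(46.4),xo,zo,-1)-s['position'])*1e3).round(1))
save('wrist','w12.png')
a=cv2.imread('pics/w12.png')[80:290,60:350];cv2.imwrite('pics/zw12.png',cv2.resize(a,None,fx=2.7,fy=2.7,interpolation=cv2.INTER_CUBIC))
E
```

```text
17.85 [ 0.6354 -0.0887  0.1576] [ 0.19  0.63 -2.16] 0.13241076569559726
scene cover [([0.5978, -0.1259, 0.0363], 0.89)]
scene cover_handle [([0.633, -0.0903, 0.1544], 0.87)]
scene cover_lip [([0.5285, 0.0675, 0.0012], 0.74)]
scene cover_top [([0.5998, -0.1229, 0.1649], 0.69)]
scene blank [([0.5309, 0.0651, 0.0035], 0.9)]
[ 0.63455292 -0.08814163  0.15638975] [[0.6889, 0.0006, -0.7249], [0.7249, -0.0002, 0.6889], [0.0003, -1.0, -0.0006]]
3 25 [ 0.   0.1 -0.5]
3 15 [-6.7 -6.9 -2.5]
3 8 [-11.5 -11.9  -4. ]
3 4 [-14.1 -14.7  -4.8]
3 0 [-16.8 -17.6  -5.7]
```

View pics/z12.png

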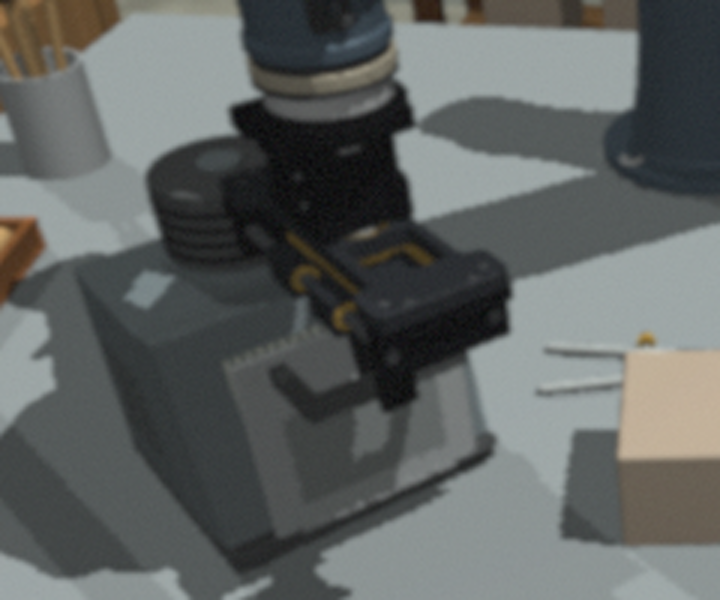

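View pics/zw12.png

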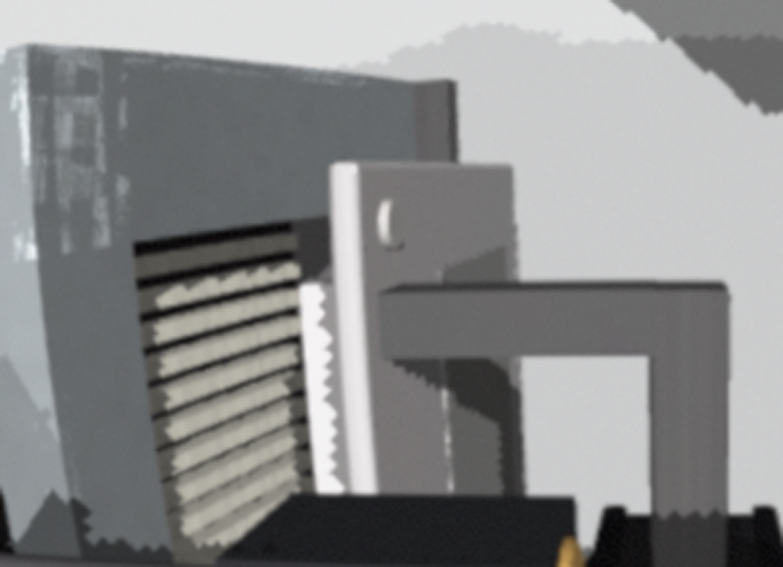

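```bash
cat > fw2.py <<'E'
from wr import *
Z=lambda u,v:np.array((60+u/2.7,80+v/2.7))
s=read_state(); p=s['position'];R=s['tcp_rot']
xt=(163-26)/np.cos(np.radians(12))
ob=[((0,-95,10),Z(456,82)),((116,-60,0),Z(135,243)),((xt,-95,0),Z(30,45))]
def g(a):
    Ro=open_R(a[2]);o=np.array([a[0],a[1],.026])
    return np.concatenate([wproj(R.T@(o+Ro@(np.array(q)/1e3)-p))-px for q,px in ob])
r3=least_squares(g,[.582,-.142,.818]);print(r3.x,np.degrees(r3.x[2]),r3.fun.reshape(-1,2).round(1))
y=np.radians(46.4);print('n,e',r3.x[0]*np.cos(y)+r3.x[1]*np.sin(y),r3.x[0]*np.sin(y)-r3.x[1]*np.cos(y))
print(wproj([-.052,-.0062,.071]),Z(332,164))
E
python3 fw2.py
```

```text
[ 0.58398002 -0.14440797  0.80292013] 46.003934597348035 [[-1.6 -0.1]
 [ 0.1  0.6]
 [ 1.1 -0.5]]
n,e 0.2981478464194608 0.5224884498975456
[180.82828811 136.08801939] [182.96296296 140.74074074]
```

Emit:
jog_arm --steps '[{"delta_pos": [-3,-3.5,-1.5],"turn": 0,"fingers": 0},{"delta_pos": [-6,-7,-2.5],"turn": 0,"fingers": 0},{"delta_pos": [-9,-10,-3.3],"turn": 0,"fingers": 0},{"delta_pos": [-11,-12.5,-4],"turn": 0,"fingers": 0},{"delta_pos": [-11,-12.5,-4],"turn": 0,"fingers": 0},{"delta_pos": [-11,-12.5,-4],"turn": 0,"fingers": 0},{"delta_pos": [-11,-12.5,-4],"turn": 0,"fingers": 0}]'

```text
time_s: 18.78
position: [0.6234, -0.1009, 0.1521]
tcp_rot: [[0.689, 0.0, -0.724], [0.724, 0.0, 0.689], [0.0, -1.0, -0.0]]
force: [0.2, 0.3, -2.5]
opening: 0.137
```

```bash
cat > st.py <<'E'
from tgt import *
s=read_state();print(s['time_s'],s['position'],s['force'].round(2),s['opening'],s['tcp_rot'].round(3).tolist())
y=np.radians(46.4); R=open_R(y); o=np.array([.583,-.1436,.026])
n=np.array([np.cos(y),np.sin(y),0]); oc=s['position']-np.array([0,0,.1218])-.052*n
print('cover origin in opening (if vertical)',(R.T@(oc-o)*1e3).round(1),'force n',(s['force']@n).round(2))
E
python3 st.py; python3 look.py 13 x
```

```text
18.7833 [ 0.62342876 -0.10093035  0.1520937 ] [ 0.25  0.3  -2.46] 0.13659749479463587 [[0.689, 0.0, -0.724], [0.724, 0.0, 0.689], [0.0, -1.0, -0.0]]
cover origin in opening (if vertical) [ 2.8 -0.1  7.5] force n 0.39
18.7833 [ 0.6234 -0.1009  0.1521] [ 0.25  0.3  -2.46] 0.13659749479463587
scene cover [([0.5885, -0.1379, 0.0317], 0.74)]
scene cover_handle [([0.6217, -0.1037, 0.1474], 0.78)]
scene cover_lip [([0.5739, -0.1494, 0.0345], 0.57)]
scene cover_top [([0.5884, -0.1363, 0.1574], 0.76)]
scene blank [([0.5285, 0.0634, 0.0012], 0.73)]
```

View pics/z13.png

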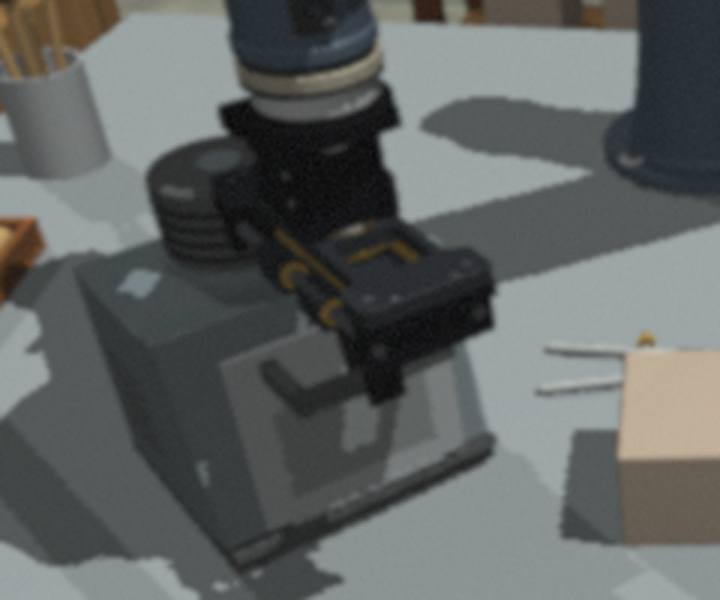

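Emit:
jog_arm --steps '[{"delta_pos": [-1.5,-1.5,-0.5],"turn": 0,"fingers": 0},{"delta_pos": [-3,-3,-1],"turn": 0,"fingers": 0},{"delta_pos": [-4.2,-4.4,-1.4],"turn": 0,"fingers": 0},{"delta_pos": [-5.2,-5.4,-1.7],"turn": 0,"fingers": 0},{"delta_pos": [-5.2,-5.4,-1.7],"turn": 0,"fingers": 0},{"delta_pos": [-5.2,-5.4,-1.7],"turn": 0,"fingers": 0}]'

```text
time_s: 19.58
position: [0.6182, -0.1062, 0.1504]
tcp_rot: [[0.689, 0.0, -0.725], [0.725, 0.0, 0.689], [0.0, -1.0, -0.0]]
force: [1.2, -0.2, -2.2]
opening: 0.134
```

```bash
python3 st.py
```

```text
19.5833 [ 0.61818731 -0.10623813  0.15037235] [ 1.22 -0.16 -2.2 ] 0.13362374411850977 [[0.689, 0.0, -0.725], [0.725, 0.0, 0.689], [0.0, -1.0, -0.0]]
cover origin in opening (if vertical) [ 2.7 -0.3 -0.1] force n 0.73
```

Emit:
jog_arm --steps '[{"delta_pos": [-0.7,-0.7,-0.2],"turn": 0,"fingers": 0},{"delta_pos": [-1.4,-1.4,-0.4],"turn": 0,"fingers": 0},{"delta_pos": [-1.4,-1.4,-0.4],"turn": 0,"fingers": 0},{"delta_pos": [-1.4,-1.4,-0.4],"turn": 0,"fingers": 0}]'

```text
time_s: 19.92
position: [0.6172, -0.1073, 0.1503]
tcp_rot: [[0.689, 0.001, -0.725], [0.725, 0.0, 0.689], [0.001, -1.0, -0.001]]
force: [0.6, 2.1, -1.5]
opening: 0.135
```

```bash
python3 st.py; python3 look.py 14 x; python3 - <<'E'
from h import *
save('wrist','w14.png')
a=cv2.imread('pics/w14.png')[80:290,60:350];cv2.imwrite('pics/zw14.png',cv2.resize(a,None,fx=2.7,fy=2.7,interpolation=cv2.INTER_CUBIC))
E
```

```text
19.9167 [ 0.61718147 -0.10728142  0.15026111] [ 0.64  2.05 -1.49] 0.1351337257428211 [[0.689, 0.001, -0.725], [0.725, 0.0, 0.689], [0.001, -1.0, -0.001]]
cover origin in opening (if vertical) [ 2.8 -0.3 -1.6] force n 1.92
19.9167 [ 0.6172 -0.1073  0.1503] [ 0.64  2.05 -1.49] 0.1351337257428211
scene cover [([0.5811, -0.1433, 0.03], 0.58)]
scene cover_handle [([0.6153, -0.109, 0.145], 0.76)]
scene cover_lip [([0.5703, -0.1553, 0.0315], 0.56)]
scene cover_top [([0.5849, -0.1474, 0.155], 0.66)]
scene blank [([0.5286, 0.0673, 0.0015], 0.95)]
```

View pics/z14.png

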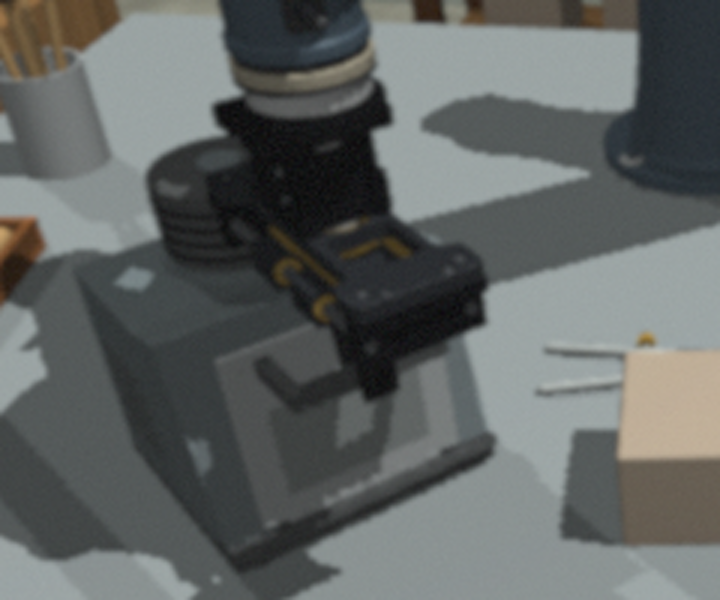

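View pics/zw14.png

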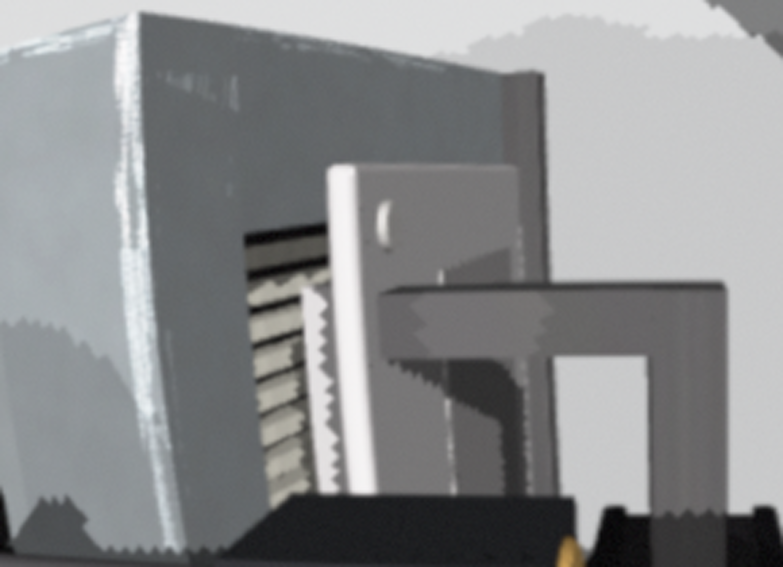

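Emit:
jog_arm --steps '[{"delta_pos": [0,0,-1.2],"turn": 0,"fingers": 0},{"delta_pos": [0,0,-2.4],"turn": 0,"fingers": 0},{"delta_pos": [0,0,-2.4],"turn": 0,"fingers": 0},{"delta_pos": [0,0,-2.4],"turn": 0,"fingers": 0}]'

```text
time_s: 20.6
position: [0.6179, -0.1073, 0.1489]
tcp_rot: [[0.689, 0.003, -0.725], [0.725, -0.0, 0.689], [0.002, -1.0, -0.002]]
force: [2.4, 4.1, 5.2]
opening: 0.133
```

```bash
python3 st.py
```

```text
20.6 [ 0.61786339 -0.10733956  0.14891373] [2.45 4.15 5.23] 0.1327833050220758 [[0.689, 0.003, -0.725], [0.725, -0.0, 0.689], [0.002, -1.0, -0.002]]
cover origin in opening (if vertical) [ 1.4  0.2 -1.4] force n 4.69
```

Emit:
jog_arm --steps '[{"delta_pos": [-0.7,-0.7,1],"turn": 0,"fingers": 16},{"delta_pos": [-1.4,-1.4,1.5],"turn": 0,"fingers": 20},{"delta_pos": [-1.8,-1.9,2],"turn": 0,"fingers": 20},{"delta_pos": [-2.8,-2.9,3],"turn": 0,"fingers": 20},{"delta_pos": [-4.1,-4.3,4],"turn": 0,"fingers": 20},{"delta_pos": [-5.5,-5.8,5],"turn": 0,"fingers": 20},{"delta_pos": [-6.9,-7.2,6],"turn": 0,"fingers": 20},{"delta_pos": [-8.3,-8.7,7],"turn": 0,"fingers": 20},{"delta_pos": [-8.3,-8.7,7],"turn": 0,"fingers": 20}]'

```text
time_s: 21.35
position: [0.6081, -0.1167, 0.1548]
tcp_rot: [[0.689, -0.0, -0.724], [0.724, -0.0, 0.689], [-0.0, -1.0, -0.0]]
force: [0.5, -0.3, 0.8]
opening: 0.199
```

```bash
python3 st.py; python3 look.py 15 x
```

```text
21.35 [ 0.60814741 -0.11673375  0.1547679 ] [ 0.51 -0.27  0.8 ] 0.1994216851708497 [[0.689, -0.0, -0.724], [0.724, -0.0, 0.689], [-0.0, -1.0, -0.0]]
cover origin in opening (if vertical) [ 10.   -0.3 -13.4] force n 0.16
21.35 [ 0.6081 -0.1167  0.1548] [ 0.51 -0.27  0.8 ] 0.1994216851708497
scene cover [([0.5821, -0.1433, 0.0269], 0.87)]
scene cover_handle [([0.603, -0.1185, 0.1511], 0.79)]
scene cover_lip [([0.5731, -0.1544, 0.028], 0.75)]
scene cover_top [([0.5728, -0.1581, 0.153], 0.66)]
scene blank [([0.5251, 0.066, -0.0015], 0.94)]
```

View pics/z15.png

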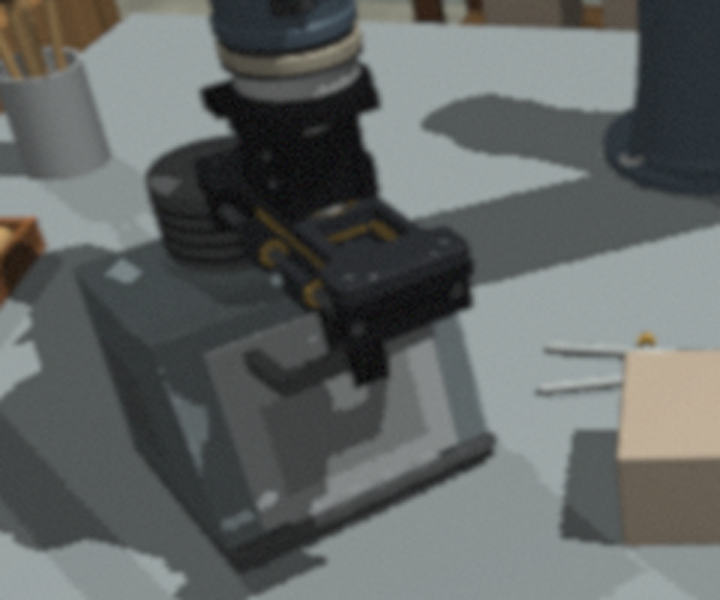

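Emit:
jog_arm --steps '[{"delta_pos": [-1.4,-1.4,1.5],"turn": 0,"fingers": 20},{"delta_pos": [-2.8,-2.9,3],"turn": 0,"fingers": 20},{"delta_pos": [-4.1,-4.3,5],"turn": 0,"fingers": 20},{"delta_pos": [-5.5,-5.8,6.5],"turn": 0,"fingers": 20},{"delta_pos": [-6.9,-7.2,8],"turn": 0,"fingers": 20},{"delta_pos": [-8.3,-8.7,8.5],"turn": 0,"fingers": 20},{"delta_pos": [-8.3,-8.7,8.5],"turn": 0,"fingers": 20},{"delta_pos": [-8.3,-8.7,8.5],"turn": 0,"fingers": 20}]'

```text
time_s: 22.32
position: [0.6007, -0.1247, 0.1634]
tcp_rot: [[0.689, 0.001, -0.724], [0.724, 0.0, 0.689], [0.001, -1.0, -0.001]]
force: [1.6, 1.6, -0.6]
opening: 0.201
```

```bash
python3 st.py; python3 look.py 16 x;  python3 - <<'E'
from h import *
save('wrist','w16.png')
a=cv2.imread('pics/w16.png')[80:290,60:350];cv2.imwrite('pics/zw16.png',cv2.resize(a,None,fx=2.7,fy=2.7,interpolation=cv2.INTER_CUBIC))
E
```

```text
22.3167 [ 0.60066475 -0.12473096  0.16335875] [ 1.59  1.58 -0.55] 0.20082598364822052 [[0.689, 0.001, -0.724], [0.724, 0.0, 0.689], [0.001, -1.0, -0.001]]
cover origin in opening (if vertical) [ 20.7  -0.2 -22.3] force n 2.24
22.3167 [ 0.6007 -0.1247  0.1634] [ 1.59  1.58 -0.55] 0.20082598364822052
scene cover [([0.5655, -0.1644, 0.1509], 0.62)]
scene cover_handle [([0.6005, -0.1264, 0.1515], 0.97)]
scene cover_lip [([0.5681, -0.1546, 0.0279], 0.75)]
scene cover_top [([0.5644, -0.1653, 0.1496], 0.9)]
scene blank [([0.5294, 0.0648, -0.0015], 0.98)]
```

View pics/z16.png

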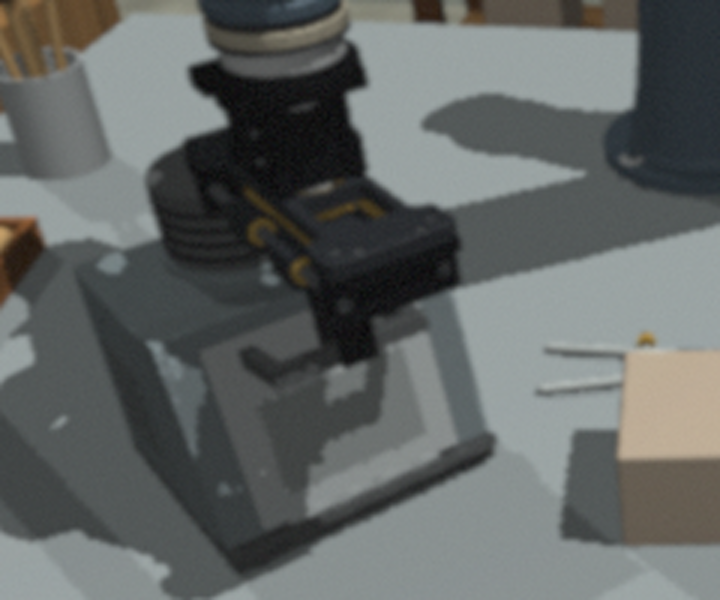

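View pics/zw16.png

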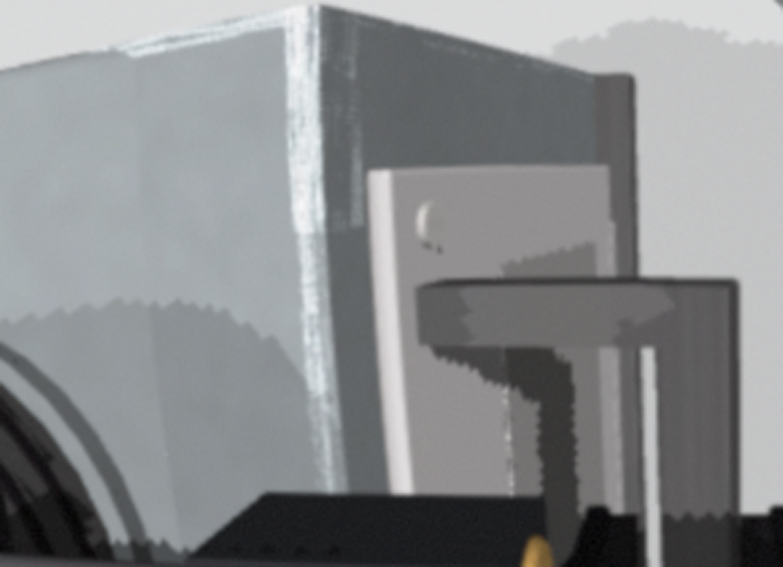

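Emit:
jog_arm --steps '[{"delta_pos": [0.7,0.7,0],"turn": 0,"fingers": 28},{"delta_pos": [1.4,1.4,0.5],"turn": 0,"fingers": 32},{"delta_pos": [1.4,1.4,3],"turn": 0,"fingers": 32},{"delta_pos": [1.4,1.4,8],"turn": 0,"fingers": 32},{"delta_pos": [1.4,1.4,16],"turn": 0,"fingers": 32},{"delta_pos": [1.4,1.4,30],"turn": 0,"fingers": 32},{"delta_pos": [1.4,1.4,55],"turn": 0,"fingers": 32},{"delta_pos": [1.4,1.4,90],"turn": 0,"fingers": 32},{"delta_pos": [1.4,1.4,125],"turn": 0,"fingers": 32},{"delta_pos": [1.4,1.4,150],"turn": 0,"fingers": 32},{"delta_pos": [1.4,1.4,150],"turn": 0,"fingers": 32},{"delta_pos": [1.4,1.4,150],"turn": 0,"fingers": 32}]'

```text
time_s: 23.67
position: [0.6022, -0.124, 0.3159]
tcp_rot: [[0.689, 0.005, -0.725], [0.725, -0.002, 0.689], [0.002, -1.0, -0.005]]
force: [-0.2, 0.9, -0.3]
opening: 0.322
```

```bash
python3 st.py; python3 look.py 17 x;  python3 - <<'E'
from h import *
save('wrist','w17.png')
for t in ['cover_lip','cover_top','cover_handle']: print(t,[(np.round(x['position'],4).tolist(),round(x['confidence'],2)) for x in tip_of(t,'wrist')[:1]])
y=np.radians(46.2);R=open_R(y);o=np.array([.5835,-.144,.026])
for t in ['cover_lip','cover_top','cover_handle','cover','ledge']:
    r=tip_of(t,'scene'); print(t,(R.T@(np.array(r[0]['position'])-o)*1e3).round(1) if r else None)
E
```

```text
23.6667 [ 0.60224446 -0.12404293  0.31589824] [-0.21  0.86 -0.32] 0.3216835433228139 [[0.689, 0.005, -0.725], [0.725, -0.002, 0.689], [0.002, -1.0, -0.005]]
cover origin in opening (if vertical) [169.5   0.4  10.9] force n 0.48
23.6667 [ 0.6022 -0.124   0.3159] [-0.21  0.86 -0.32] 0.3216835433228139
scene cover [([0.5791, -0.1426, 0.0279], 0.63)]
scene cover_handle [([0.6017, -0.1265, 0.1513], 0.7)]
scene cover_lip [([0.5713, -0.1559, 0.0278], 0.98)]
scene cover_top [([0.5673, -0.1638, 0.153], 0.59)]
scene blank [([0.5285, 0.069, -0.0014], 0.62)]
cover_lip [([0.5754, -0.1512, 0.0235], 0.86)]
cover_top [([0.5688, -0.1626, 0.151], 0.75)]
cover_handle [([0.6045, -0.127, 0.1478], 0.56)]
cover_lip [  5.3  -0.6 -16.3]
cover_top [129.5   2.    1.5]
cover_handle [117.3   1.   50.7]
cover [ 2.3 -4.1 -1.6]
ledge [12.   2.7  4.5]
```

View pics/z17.png

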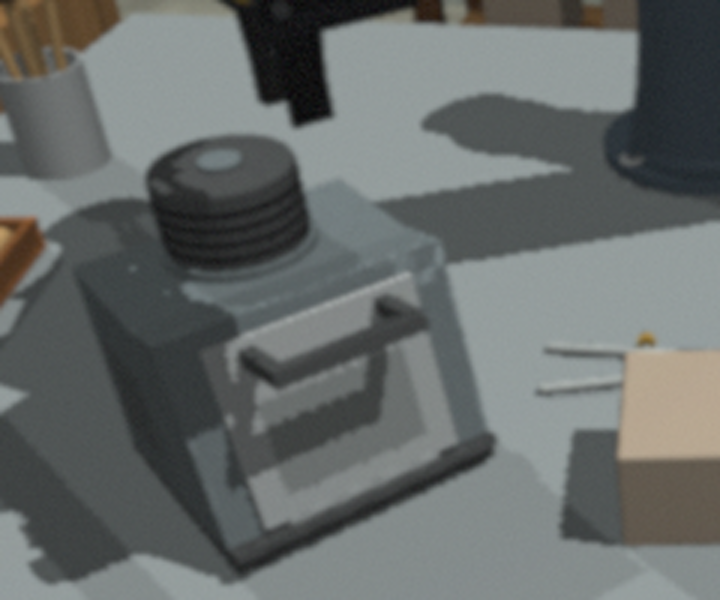

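View pics/w17.png

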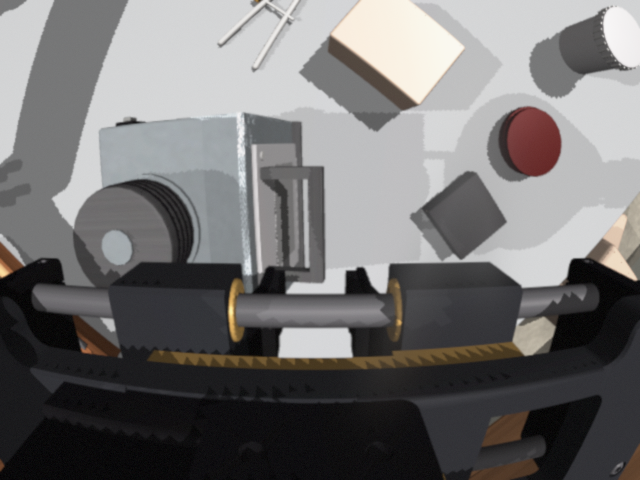

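```bash
python3 -c "
from rig import *
hand_in()"
```

```text
the job is handed in; nothing more can be done
```

The cover is back on the extractor, shut and let go, and I handed the job in at about 24 s of the 51 s.

**What I did:**
1. I picked the cover up flat by its handle, square to the plate, and set it on the block's long edge.
2. It slid inward and stopped at about 22° instead of tipping, so I pushed it out with one finger until the lip stood on the table at about 49°.
3. I caged the handle bar between the fingers, swung the cover upright about its lip and gripped the bar from the top edge.
4. At the extractor I slid the lip under the ledge with the cover vertical, 12° out from the face, so its top stood about 27 mm out. I went in until it touched the face and the sill. The forces stayed below about 7 N.
5. I opened the fingers slightly, pushed the top shut with the outer finger, and drew straight up.

**Last checks before handing in** (opening axes, from the networks in the scene picture):
- **Top edge:** about 1.5 mm from the face, at x of about 129 mm, so flush within the measuring error.
- **Lip:** about 16 mm in, 0.6 mm off the middle, at x of about 5 mm.
- **Centring:** in the picture the frame shows evenly on both sides of the cover.
- **Gripper:** about 150 mm above the cover with no contact force.
- **Bystanders:** they look unmoved in the pictures; I did not measure them again.

**What disagreed:**
- **Extractor position:** the cameras differed by 3 to 5 mm sideways on where the extractor stands. I used a value between them, nearer the wrist camera.
- **Cover position:** the networks' last sideways readings on the cover scatter by a few mm, from −4 to +2 mm.

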